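# Slide a hose hanger round the bend of an anaesthetic hose-support arm

## Robot

A 7-joint arm with a two-finger parallel gripper is mounted at the origin on the work surface. World frame = base frame: x ahead of the robot, y to its left, z up, the work surface at z = 0. Lengths are in m, angles in rad, forces in N, time in s.
With the tool pointing down it reaches from about 0.375 to 0.925 m from the base axis. Payload 3.1 kg.
Tool frame: the origin (TCP) lies at the very end of the fingers, on their centre line; the grasp point (between the pads) lies 19 mm behind it; z points along the fingers, y is the direction in which the jaws open and shut (so a half turn about z gives the same grasp; the last joint's range is limited). The gripper opens to 85 mm and grips with 20 to 120 N. Pads are 22 mm wide; open, the fingers measure 114 mm over their backs; the gripper's body (76 mm by 85 mm) begins 54 mm behind the grasp point. The pads swing forward as they close: fully open they stand 13 mm farther back than shut.
Start: joints at [-1.266, 0.383, 0.044, 1.598, -0.018, 1.161, -0.05], TCP at [0.255, 0.598, 0.231] pointing down, gripper open.
Joint ranges: [-2.61, 2.61], [-0.41, 2.15], [-1.48, 1.57], [0, 2.5], [-1.57, 4.71], [0.05, 1.97], [-2.85, 2.85]. Speed limits (rad/s): [2.79, 2.79, 3.14, 3.14, 3.14, 3.14, 3.14].

## Interface

Orientations are given as a 3x3 rotation matrix whose columns are the frame's x, y, z axes.
In Python, from workcell import manip gives the robot as it stands.
- The arm moves only by the shell command python3 -m jog 'ROWS' [OPENING] [FORCE]. ROWS is text: rows parted by semicolons, each of 6 numbers parted by spaces: the shift along the tool's x, y, z in cm, then the turn, a rotation vector about the tool's x, y, z in rad. A call has exactly 10 rows; each row is the pose to reach, as a shift and turn from the pose measured when the call began, along the tool's axes at that moment; what a row does not reach only later rows make up. A row lasts 1/10 s, in which the tool goes at most 50 mm and 8.59 degrees, less where a joint would pass 70% of its speed; a pose out of reach is approached as far as the arm can. A call with a gripper value outside its range is refused whole. OPENING is the opening, from 0 (shut) to 1 (fully open), set as the call begins (- or left out, the last holds). The fingers move at their own pace and stop on an object; FORCE is the grip in N (left out, the last holds). Time passes only in rows, so rows that repeat a pose let the fingers close, or fill a call up. It gives the time, the measured TCP pose, the force and the opening at its end, in the units of the state.
- manip.observe(): the state, without advancing time (a new reading comes with each control period).
- manip.snapshot(name): name is "scene" or "top" or "wrist"; returns the picture (420x560x3 uint8, red, green, blue); there is no depth.
- manip.calibration(name): a dict with "mtx" (3x3 intrinsics, pixels), "R" (3x3) and "t" (3): a world point X has camera coordinates R X + t. Camera axes: x right, y down, z forward; pixel columns grow to the right and rows downward; lengths in m; the calibration is good to about 2 mm. A picture is of the moment at which its call begins: read the wrist's pose just before it. calibration takes no time and is no camera call; for the wrist camera it gives the pose at the moment of the call.
- manip.hand_in(): hands the job in, once; it reports no verdict.
Trained networks look in the newest picture that a camera, given by its name, has taken for a name from the list of things; names that differ only in an ending like _2 or _b are one class to them, and where a whole thing is asked for, a point or a joint stands for the part that bears it (a point fixed in the world has none). Each returns a list of dicts, best first, with "p" (0 to 1); they miss things now and then, are a little off and sometimes report something else, mostly with a low value. They report only what shows in the picture. A call takes as long as a camera call.
- manip.search_frame(name, camera): "centre" ([column, row] in pixels, amid what is visible of it).
- manip.regions_of(name, camera): "mask" (420x560 bool, what is visible of it) and "centre" ([column, row] in pixels, amid what is visible of it).
The state is a dict: "clock": time; "qpos": joint angles; "dq": joint speeds; "joint_torque": joint torques, N m; "tcp_pos": TCP position; "ee_rot": TCP orientation; "ft_force": force on the tool from outside, world axes, zero at the start; "ft_torque": the same for the moment, N m; "finger_gap": opening from 0.0 (shut) to 1.0 (fully open).
Only numpy, scipy, OpenCV 4.12 (cv2) and the standard library are available. Lean on these libraries where they do the work, as an engineer would, in place of code of your own. Each camera call takes 0.05 s, during which the arm holds its last target.

## Task

Fit the blue twin-hose hanger to the bent support arm of the breathing block: pick it up, thread its sleeve over the free rounded end of the arm, and slide it round the bend until it sits fully home against the shoulder at the post, then let it hang there by itself with its clips down. Ease it along gently by feel - it fits closely, so never force it when it binds (12 N is too much) - do not lean the gripper on the arm or the block, and leave the arm pointing the way it is set and the other things on the worktop where they are.

Things in the scene. Friction and masses are not known exactly. Their poses are not given: they have to be found in the camera images.
- hanger: Blue twin-hose hanger, 50 to 105 g, standing on its clip tips. Origin: centre of underside; z up, x along its sleeve. Sleeve: outer diameter 27, 24 long (x -12 to 12), bore 17.2 through along x, bore axis 36 up. On top an upright fin to hold: 22 long (x), 10 thick (y), from 49.5 to 84 up. Below, two C-clips side by side, 62 wide (y), 20 long. Alike both ways round.
- hanger_bore (a point): Centre of the hanger's bore: 36 above its underside, midway along the sleeve. Dry plastic on polished steel, friction coefficient 0.18 to 0.27.
- bar: Bent support arm on the post, frame of its head. Origin: post axis at the rod's height (215 to 250 above the worktop); x along the inner leg, z up. Steel rod, diameter 14: inner leg along x to x = 105, a 75 degree bend towards +y (centreline radius 50, centre x = 105, y = 50), outer leg to x = 172.7, y = 109.5, half-round end. About 2 N m swivels it on the post; then it stays.
- bar_shoulder (a point): Centre of the shoulder's face (collar of diameter 27 on the rod, by the 38 mm head that reaches 20 above the rod's axis): x = 26 in the arm's frame; axes as bar. Home: the sleeve's end touches this face, bore centre 12 from it at x = 38.
- bend_in (a point): Nominal rod axis where the inner leg meets the bend (x = 105, y = 0 in the arm's frame); axes as bar. The bore has 1.6 mm of play all round on the straight legs, but only about 0.7 mm in plan in the bend, so the sleeve must turn with the rod.
- bend_mid (a point): Nominal rod axis at the middle of the bend; axes as bar. The used rod sags: from the post outward it slopes down by 0.5 to 4 degrees along x, so the bend lies 1 to 11 mm and the free end 2 to 12 mm lower than these nominal points; how much is not measured. It is firm there (35 N at the end would shift it).
- bend_out (a point): Nominal rod axis where the bend meets the outer leg (x = 153.3, y = 37.1 in the arm's frame); the outer leg runs on 75 mm along (0.259, 0.966); true in plan, but the sagging rod lies lower (see bend_mid); axes as bar
- bar_lead (a point): Nominal rod axis on the outer leg, 32 mm in from its very end; true in plan, but the sagging rod lies lower (see bend_mid); axes as bar
- bar_tip (a point): Nominal very end of the arm's half-round free end, on the rod's axis (x = 174.5, y = 116.2 in the arm's frame); true in plan, but the sagging rod lies lower (see bend_mid); axes as bar
- block: Fixed breathing block under the arm: slab 240 by 360 (x, y), top 52 up; origin: centre of underside. The post stands at x = -30, y = 20. A clear canister of diameter 126, top 200 up, stands at x = 20, y = -100; gauge, valves and knobs reach at most 115 up, all lower than a hanger on the arm.
- clip: Grey hanger of the same shape for thinner rods (bore 11, sleeve 23 in diameter, height 82): does not fit this arm, leave it alone. Origin: centre of its underside.
- filter: White breathing filter, 64 in diameter, 66 high, standing on its spigot. Origin: centre of its underside.
- elbow: Clear elbow connector, 47 high, upright spigot of 26 diameter with a side spigot to its +y. Origin: underside of the upright spigot.
- cap: Spare valve cap, 62 in diameter, 18 high. Origin: centre of its underside.
- sensor: Flow sensor lying, 70 by 26, 36 high. Origin: centre of its underside.
- spray: White disinfectant bottle with a blue cap, 64 in diameter, 170 high. Origin: centre of its underside.
- driver: Screwdriver with a grey handle, lying. Origin: at its middle, on the worktop.
- dish: Steel dish, 110 in diameter, 40 high. Origin: centre of its underside.

How it is judged:
By the outcome, as a careful person would: the job done as asked, in the order asked, and still so for the second after the job is handed in, with the robot touching nothing.
It also fails if it takes over 72 s, if anything falls off the work surface, if the arm or the gripper's body presses on something with over 40 N, if the wrist force passes 120 N, or if a joint passes its speed limit or range.

## Working session

There is one attempt and no reset: what is moved stays moved. The work goes in short steps, Python scripts to look and compute and a shell command to move; the robot and the scene stay as the last step left them, time stands still between calls to the robot, and variables do not carry over. Pictures are saved under pics/ and viewed, and the job is handed in when it is done.

```bash
ls; mkdir -p pics
cat > h.py <<'E'
import numpy as np, cv2
from workcell import manip
def snap(n,f):
    im=manip.snapshot(n); cv2.imwrite('pics/'+f,im[:,:,::-1]); return im
E
python3 - <<'E'
from h import *
s=manip.observe(); print(s['clock'],s['tcp_pos'],s['ee_rot'],s['ft_force'])
snap('scene','scene1.png'); 
for n in ['hanger','bar','bar_tip','bar_shoulder','bend_mid','block','clip','bend_in','bend_out','hanger_bore']:
    print('scene',n,[(np.round(d['centre']),round(d['p'],2)) for d in manip.search_frame(n,'scene')[:3]])
snap('top','top1.png')
for n in ['hanger','bar','bar_tip','bar_shoulder','bend_mid','block','clip','bend_in','bend_out','hanger_bore']:
    print('top',n,[(np.round(d['centre']),round(d['p'],2)) for d in manip.search_frame(n,'top')[:3]])
for c in ['scene','top']:print(manip.calibration(c))
print(manip.observe()['clock'])
E
```

```text
pics
0.0 [0.25443072 0.59710572 0.22988513] [[-9.19999412e-01  3.91918674e-01 -9.14175618e-04]
 [ 3.91919718e-01  9.19996083e-01 -2.47832341e-03]
 [-1.30263236e-04 -2.63833953e-03 -9.99996511e-01]] [ 0.00859922  0.5292173  -0.21714653]
scene hanger [(array([235., 177.]), 0.72)]
scene bar [(array([217., 198.]), 0.67)]
scene bar_tip [(array([216., 201.]), 0.87)]
scene bar_shoulder [(array([217., 198.]), 0.69)]
scene bend_mid [(array([215., 197.]), 0.89)]
scene block [(array([189., 244.]), 0.65), (array([450., 239.]), 0.55)]
scene clip [(array([406., 287.]), 0.67), (array([236., 181.]), 0.66), (array([191., 147.]), 0.64)]
scene bend_in [(array([212., 197.]), 0.95)]
scene bend_out [(array([209., 195.]), 0.81)]
scene hanger_bore [(array([234., 180.]), 0.57)]
top hanger [(array([357., 258.]), 0.59)]
top bar [(array([319., 163.]), 0.59)]
top bar_tip [(array([319., 165.]), 0.74), (array([201., 149.]), 0.33)]
top bar_shoulder [(array([322., 164.]), 0.74)]
top bend_mid [(array([315., 164.]), 0.9)]
top block [(array([360., 166.]), 0.79)]
top clip [(array([159., 211.]), 0.65)]
top bend_in [(arra
[... 179 characters left out ...]
     , 283.71558422],
       [  0.        , 389.93069822, 210.17289972],
       [  0.        ,   0.        ,   1.        ]]), 'R': array([[-0.47843316,  0.87811716, -0.00345855],
       [ 0.68560851,  0.37108009, -0.62629109],
       [-0.54867356, -0.30200964, -0.77958162]]), 't': array([ 0.24781173, -0.28774152,  1.42645667])}
{'mtx': array([[516.15926403,   0.        , 277.08955452],
       [  0.        , 516.15926403, 211.28379284],
       [  0.        ,   0.        ,   1.        ]]), 'R': array([[ 0.02930902, -0.99952137, -0.00989961],
       [-0.99644734, -0.02843373, -0.07927309],
       [ 0.07895366,  0.01218786, -0.99680378]]), 't': array([-0.00665701,  0.55134792,  1.46483375])}
1.1
```

View pics/scene1.png

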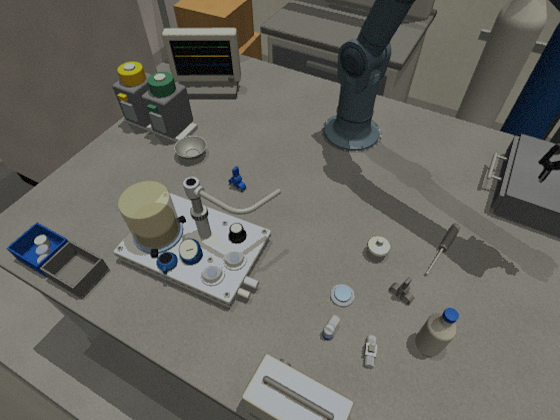

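View pics/top1.png

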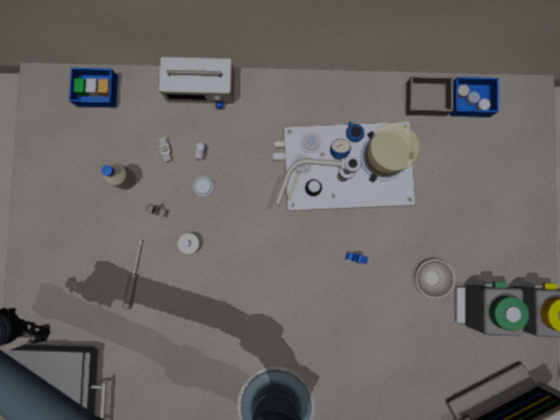

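Run:
```python
import cv2
a=cv2.imread('pics/top1.png');b=cv2.imread('pics/scene1.png')
cv2.imwrite('pics/topc.png',cv2.resize(a[110:280,255:455],None,fx=4,fy=3.5*4/3.5,interpolation=cv2.INTER_CUBIC)[:600])
cv2.imwrite('pics/scec.png',cv2.resize(b[155:275,120:300],None,fx=4.4,fy=4.4,interpolation=cv2.INTER_CUBIC))
cv2.imwrite('pics/toph.png',cv2.resize(a[240:275,330:385],None,fx=12,fy=12,interpolation=cv2.INTER_CUBIC))
```

```text
(no output)
```

View pics/topc.png

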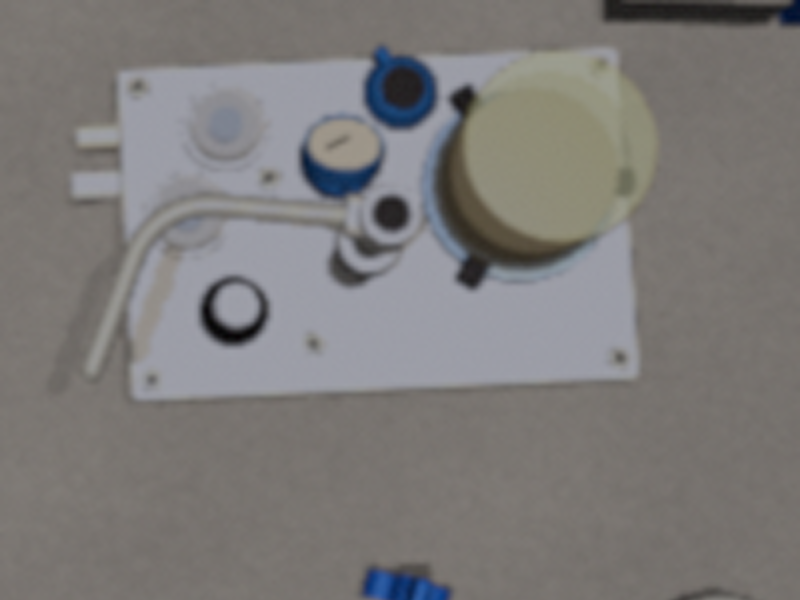

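View pics/scec.png

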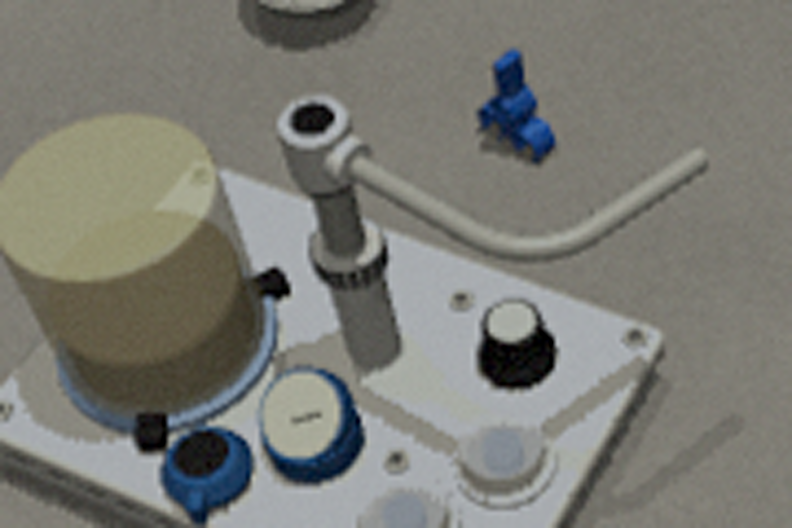

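View pics/toph.png

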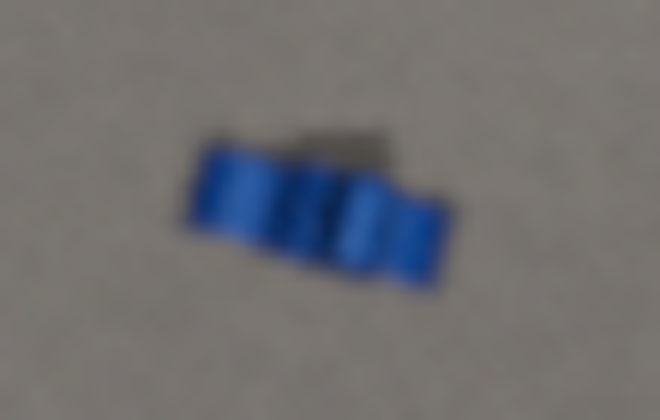

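Run:
```python
from h import *
out={}
for c in ['scene','top']:
    snap(c,c+'2.png')
    for n in ['bar','hanger','block']:
        r=manip.regions_of(n,c)
        for i,d in enumerate(r[:2]):
            out[f'{c}_{n}_{i}']=d['mask']; print(c,n,i,round(d['p'],2),d['mask'].sum(),d['centre'])
np.savez('masks.npz',**out)
vis=[]
for c in ['scene','top']:
    im=cv2.imread(f'pics/{c}2.png')
    for n,col in [('bar',(0,0,255)),('hanger',(0,255,0))]:
        m=out[f'{c}_{n}_0'].astype(np.uint8)
        im=cv2.resize(im,None,fx=1,fy=1)
        cs,_=cv2.findContours(m,cv2.RETR_LIST,cv2.CHAIN_APPROX_NONE)
        cv2.drawContours(im,cs,-1,col,1)
    vis.append(im)
a=cv2.resize(vis[0][165:225,165:300],None,fx=5,fy=5,interpolation=cv2.INTER_NEAREST)
b=cv2.resize(vis[1][150:270,255:390],None,fx=5,fy=5,interpolation=cv2.INTER_NEAREST)[:300]
cv2.imwrite('pics/m.png',np.vstack([a,b]))
```

```text
scene bar 0 0.68 916 [216.5, 198.2]
scene hanger 0 0.47 207 [235.6, 176.4]
scene hanger 1 0.44 209 [405.5, 287.3]
scene block 0 0.63 11701 [188.1, 242.9]
scene block 1 0.23 265 [448.8, 238.8]
top bar 0 0.86 864 [319.2, 162.9]
top hanger 0 0.55 164 [355.2, 260.2]
top block 0 0.73 10555 [356.0, 169.3]
```

View pics/m.png

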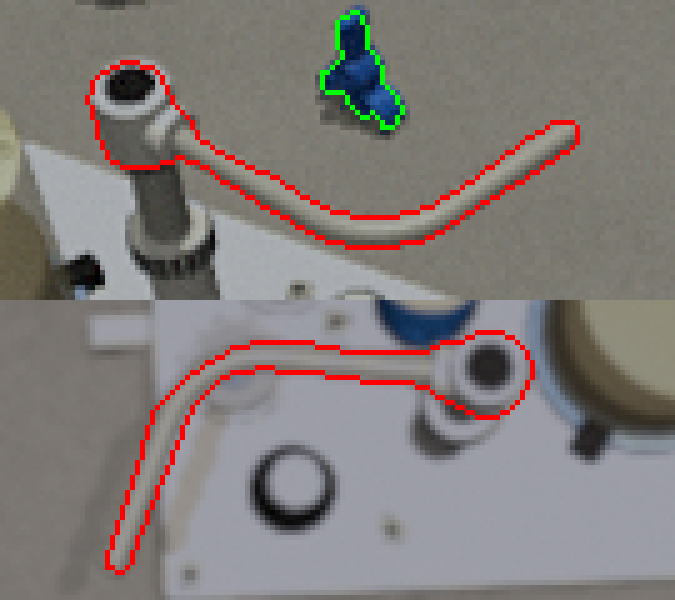

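```bash
cat > fit.py <<'E'
from h import *
from scipy.optimize import least_squares
def rod(ds=2e-3,s0=.032):
    P=[]
    L1=.105; La=.05*np.radians(75); L2=.075
    # straight outer 70 to x=172.7, plus cap to tip .0744..
    for s in np.arange(s0,L1+La+L2+1e-9,ds):
        P.append(rodpt(s))
    return np.array(P)
def rodpt(s):
    L1=.105; La=.05*np.radians(75)
    if s<=L1: return np.array([s,0,0])
    if s<=L1+La:
        a=(s-L1)/.05; return np.array([.105+.05*np.sin(a),.05-.05*np.cos(a),0])
    a=np.radians(75); d=s-L1-La
    return np.array([.105+.05*np.sin(a)+d*np.cos(a),.05-.05*np.cos(a)+d*np.sin(a),0])
def barR(yaw,sl):
    c,s=np.cos(yaw),np.sin(yaw); Rz=np.array([[c,-s,0],[s,c,0],[0,0,1]])
    c,s=np.cos(sl),np.sin(sl); Ry=np.array([[c,0,s],[0,1,0],[-s,0,c]])
    return Rz@Ry
def b2w(p,P): return P@barR(p[3],p[4]).T+p[:3]
def proj(cal,X):
    c=X@cal['R'].T+cal['t']; u=c@cal['mtx'].T; return u[:,:2]/u[:,2:]
def res_view(p,cal,mask,P,tip=True,w=9):
    uv=proj(cal,b2w(p,P)); t=np.gradient(uv,axis=0); t/=np.linalg.norm(t,axis=1)[:,None]
    n=np.stack([-t[:,1],t[:,0]],1); o=np.arange(-w,w+.01,.25); r=[]
    mf=mask.astype(np.float32)
    q=uv[:,None]+o[None,:,None]*n[:,None]
    v=cv2.remap(mf,q[...,0].astype(np.float32),q[...,1].astype(np.float32),cv2.INTER_LINEAR)
    m=v.sum(1); r=np.where(m>2,(v*o).sum(1)/np.maximum(m,1e-6),0)
    r=list(r)
    if tip:
        ot=np.arange(-8,8.01,.25); q=uv[-1]+ot[:,None]*t[-1]
        v=cv2.remap(mf,q[:,:1].astype(np.float32),q[:,1:].astype(np.float32),cv2.INTER_LINEAR)[:,0]
        r.append(5*(v.sum()*.25-8))
    return np.array(r)
E
python3 - <<'E'
from fit import *
M=np.load('masks.npz'); cal={c:manip.calibration(c) for c in ['scene','top']}
P=rod()
def ray(c,uv,z):
    k=cal[c]; d=k['R'].T@np.linalg.inv(k['mtx'])@[*uv,1]; o=-k['R'].T@k['t']; return o+d*(z-o[2])/d[2]
a=ray('top',(352,164),.23);b=ray('top',(279,203),.23);bb=ray('top',(312,160),.23);print(a,b,bb)
f=lambda p:np.concatenate([res_view(p,cal[c],M[f'{c}_bar_0'],P) for c in cal])
p0=[a[0],a[1],.23,np.arctan2(*(bb-a)[[1,0]]),.03]
r=least_squares(f,p0,x_scale=[.01,.01,.01,.05,.02],diff_step=1e-3,loss='soft_l1')
print(r.x,np.degrees(r.x[3:]),r.cost); J=r.jac; print(np.sqrt(np.diag(np.linalg.inv(J.T@J)))*.5)
for c in cal: print(c,np.round(res_view(r.x,cal[c],M[f'{c}_bar_0'],P)[::6],2), res_view(r.x,cal[c],M[f'{c}_bar_0'],P)[-1])
np.save('bar.npy',r.x)
# hanger from blue mask top
for c,box in [('top',(240,280,330,390)),('scene',(160,195,220,255))]:
    im=cv2.imread(f'pics/{c}2.png').astype(int)
    m=(im[...,0]-im[...,2]>40); mm=np.zeros_like(m);mm[box[0]:box[1],box[2]:box[3]]=m[box[0]:box[1],box[2]:box[3]]
    ys,xs=np.nonzero(mm); print(c,len(xs),xs.mean(),ys.mean()); 
    if c=='top':
        rect=cv2.minAreaRect(np.stack([xs,ys],1).astype(np.float32)); print(rect)
        print(ray('top',(xs.mean(),ys.mean()),.03)); 
        q=cv2.boxPoints(rect); print([np.round(ray('top',x,.03),4) for x in q])
    np.save(f'hm_{c}.npy',mm)
E
```

```text
[ 0.65821631 -0.17627575  0.23      ] [0.55554844 0.00261427 0.23      ] [ 0.66554547 -0.07652275  0.23      ]
[ 0.65562772 -0.17243656  0.23552179  1.51272752  0.03553018] [86.67290262  2.03572912] 31.54981358962755
[0.00027465 0.00022937 0.00027719 0.00257935 0.00087114]
scene [-0.15 -0.6  -0.36 -0.06 -0.2   0.11  0.42  0.02  0.05  0.05  0.03  0.14
 -0.12  0.24 -0.05  0.1   0.1   0.42] 13.02001953125
top [ 0.32  0.22 -0.17 -0.05  0.58  0.7   0.83 -0.07 -0.21 -0.67 -0.54 -0.35
  0.06 -0.42 -0.08 -0.3  -0.16 -0.15] 8.441162109375
top 158 356.32278481012656 257.6392405063291
((356.2115478515625, 257.44232177734375), (20.984426498413086, 8.236878395080566), 11.309932708740234)
[ 0.42508174 -0.21961085  0.03      ]
[array([ 0.4191, -0.1879,  0.03  ]), array([ 0.4421, -0.1921,  0.03  ]), array([ 0.4322, -0.2506,  0.03  ]), array([ 0.4092, -0.2464,  0.03  ])]
scene 191 237.13089005235602 178.91623036649216
```

```bash
python3 -m jog '-2.8 -3.3 0 0 0 0; -5.5 -6.6 0 0 0 0; -8.3 -9.9 0 0 0 0; -11 -13.1 0 0 0 0; -13.8 -16.4 0 0 0 0; -16.6 -19.7 0 0 0 0; -19.3 -23 0 0 0 0; -22.1 -26.2 0 0 0 0; -24.8 -29.5 0 0 0 0; -27.6 -32.8 0 0 0 0' 0.6 20
python3 -c "
from h import *
s=manip.observe();print(s['qpos'],s['tcp_pos'])
R=s['ee_rot'];print(R);print(R.T@(np.array([.425,-.22,.20])-s['tcp_pos'])*100)"
```

```text
clock: 2.5
tcp_pos: [0.3804, 0.1864, 0.2316]
ee_rot: [[-0.92, 0.392, 0.001], [0.392, 0.92, 0.001], [-0.0, 0.001, -1.0]]
ft_force: [0.0, 0.9, -0.9]
finger_gap: 0.599
[-0.8723572  -0.07349552  0.3091166   2.12313412  0.02474629  1.08756838
  0.59277694] [0.38043711 0.18644935 0.23160023]
[[-9.20076929e-01  3.91737186e-01  6.49776697e-04]
 [ 3.91737653e-01  9.20076502e-01  9.17443465e-04]
 [-2.38447549e-04  1.09866056e-03 -9.99999368e-01]]
[-20.02152668 -35.65422729   3.12562692]
```

```bash
python3 -m jog '-2 -3.6 0 0 0 -0.03; -4 -7.1 0 0 0 -0.06; -6 -10.7 0 0 0 -0.09; -8 -14.3 0 0 0 -0.12; -10 -17.8 0.3 0 0 -0.15; -12 -21.4 1 0 0 -0.18; -14 -25 1.6 0 0 -0.2; -16 -28.5 2.2 0 0 -0.22; -18 -32.1 2.6 0 0 -0.236; -20 -35.6 3.1 0 0 -0.236' 0.6 20
python3 - <<'E'
from h import *
s=manip.observe();print(s['qpos'],s['tcp_pos'],s['dq']);print(s['ee_rot'])
import pickle
cal=manip.calibration('wrist'); snap('wrist','w1.png')
print(cal)
r=manip.regions_of('hanger','wrist'); print([(d['p'],d['centre'],d['mask'].sum()) for d in r])
pickle.dump((cal,s,[d['mask'] for d in r]),open('w1.pkl','wb'))
E
```

```text
clock: 3.5
tcp_pos: [0.4253, -0.221, 0.2008]
ee_rot: [[-0.986, 0.165, 0.003], [0.165, 0.986, 0.002], [-0.003, 0.002, -1.0]]
ft_force: [1.0, 0.7, -0.6]
finger_gap: 0.597
[-0.47759064  0.10662897  0.93309158  2.06322868 -0.10408261  1.01508995
  1.91249556] [ 0.4253213  -0.22101806  0.20075015] [ 0.61134863  0.86242607  0.48948216 -0.39811059 -0.82515203 -0.08576647
  1.50000405]
[[-0.98625821  0.16518279  0.00306355]
 [ 0.16518814  0.98626081  0.00158094]
 [-0.00276032  0.00206528 -0.99999406]]
{'mtx': array([[329.23870898,   0.        , 282.77261103],
       [  0.        , 329.23870898, 210.1933247 ],
       [  0.        ,   0.        ,   1.        ]]), 'R': array([[ 0.16500978,  0.98629076,  0.00152229],
       [ 0.94210101, -0.15807314,  0.29573395],
       [ 0.29192029, -0.04736484, -0.95526913]]), 't': array([ 0.14802167, -0.46509871,  0.21578667])}
[(0.59, [282.1, 189.1], np.int64(1731))]
```

View pics/w1.png

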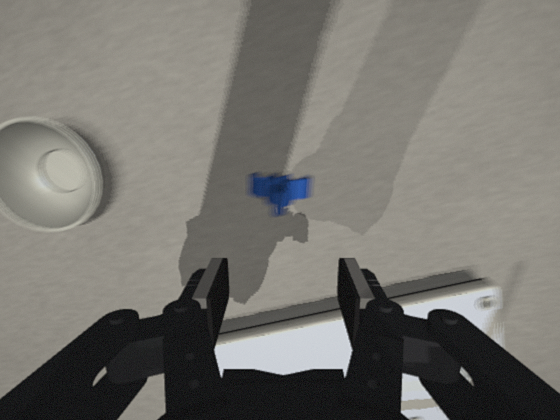

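Run:
```python
from h import *
import pickle
# take still picture
s=manip.observe(); cal=manip.calibration('wrist'); im=snap('wrist','w2.png'); r=manip.regions_of('hanger','wrist')
print(s['tcp_pos'],s['qpos'],s['dq'].round(2) if hasattr(s['dq'],'round') else s['dq'])
m=r[0]['mask']; ys,xs=np.nonzero(m); print(xs.min(),xs.max(),ys.min(),ys.max())
pickle.dump((cal,s,m),open('w2.pkl','wb'))
bgr=im[:,:,::-1]
cv2.imwrite('pics/w2c.png',cv2.resize(bgr[160:230,235:325],None,fx=8,fy=8,interpolation=cv2.INTER_CUBIC))
```

```text
[ 0.42433094 -0.22576426  0.20065558] [-0.47448702  0.11079914  0.93737223  2.06118322 -0.10066202  1.01415733
  1.90791288] [-0.04 -0.05 -0.08  0.04 -0.    0.05 -0.09]
259 320 173 215
```

View pics/w2c.png

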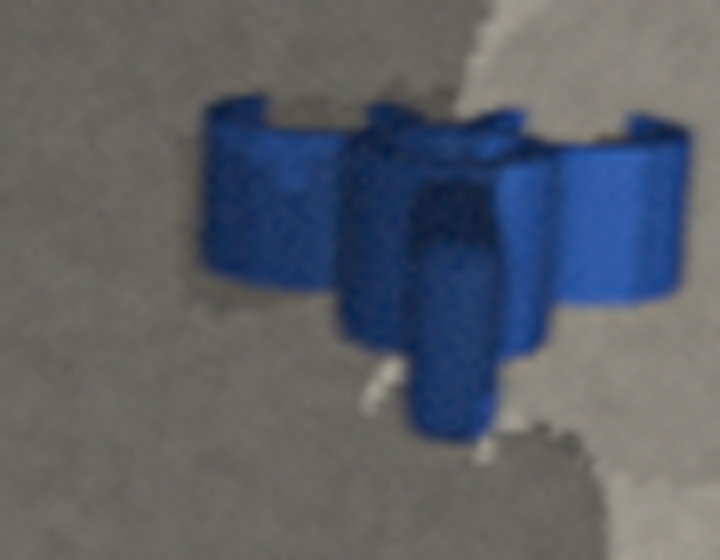

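Run:
```python
from h import *
import pickle
cal,s,m=pickle.load(open('w2.pkl','rb'))
def ray(k,uv,z):
    d=k['R'].T@np.linalg.inv(k['mtx'])@[*uv,1]; o=-k['R'].T@k['t']; return o+d*(z-o[2])/d[2]
for c in [(412,243),(498,243),(410,437),(495,437)]:
    print(ray(cal,(235+c[0]/8,160+c[1]/8),.084).round(4))
for c in [(205,270),(682,295)]:
    print(ray(cal,(235+c[0]/8,160+c[1]/8),.02).round(4))
```

```text
[ 0.4127 -0.2218  0.084 ]
[ 0.4142 -0.2132  0.084 ]
[ 0.433  -0.2255  0.084 ]
[ 0.4345 -0.2168  0.084 ]
[ 0.4271 -0.2505  0.02  ]
[ 0.4408 -0.1915  0.02  ]
```

```bash
python3 -m jog '0.17 0.63 2 0 0 0.015; 0.17 0.63 4 0 0 0.015; 0.17 0.63 6 0 0 0.015; 0.17 0.63 8 0 0 0.015; 0.17 0.63 10 0 0 0.015; 0.17 0.63 12 0 0 0.015; 0.17 0.63 13.5 0 0 0.015; 0.17 0.63 14.5 0 0 0.015; 0.17 0.63 14.6 0 0 0.015; 0.17 0.63 14.6 0 0 0.015' 0.5 20
python3 - <<'E'
from h import *
s=manip.observe();print(s['tcp_pos'],s['ft_force']);print(s['ee_rot']);snap('wrist','w3.png')
E
```

```text
clock: 4.7
tcp_pos: [0.4245, -0.213, 0.0545]
ee_rot: [[-0.983, 0.182, 0.0], [0.182, 0.983, 0.001], [-0.0, 0.001, -1.0]]
ft_force: [1.0, 0.6, 0.1]
finger_gap: 0.505
[ 0.42447948 -0.21300448  0.05451014] [1.04536158 0.55248231 0.07130309]
[[-9.83252801e-01  1.82246390e-01  4.26690715e-04]
 [ 1.82246745e-01  9.83252273e-01  1.04449835e-03]
 [-2.29188562e-04  1.10476892e-03 -9.99999363e-01]]
```

View pics/w3.png

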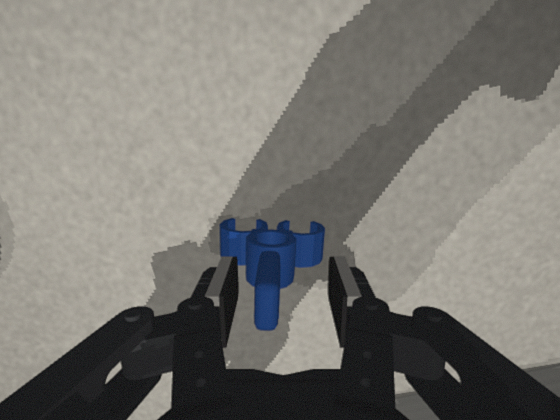

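```bash
python3 -m jog '0 -0.2 0 0 0 0; 0 -0.4 0 0 0 0; 0 -0.6 0 0 0 0; 0 -0.66 0 0 0 0; 0 -0.66 0 0 0 0; 0 -0.66 0 0 0 0; 0 -0.66 0 0 0 0; 0 -0.66 0 0 0 0; 0 -0.66 0 0 0 0; 0 -0.66 0 0 0 0'
python3 -m jog '0 0 0 0 0 0; 0 0 0 0 0 0; 0 0 0 0 0 0; 0 0 0 0 0 0; 0 0 0 0 0 0; 0 0 0 0 0 0; 0 0 0 0 0 0; 0 0 0 0 0 0; 0 0 0 0 0 0; 0 0 0 0 0 0' 0 40
python3 - <<'E'
from h import *
s=manip.observe();print(s['tcp_pos'],s['ft_force']);print(s['ee_rot']);snap('wrist','w4.png')
E
```

```text
clock: 5.75
tcp_pos: [0.4236, -0.2199, 0.0548]
ee_rot: [[-0.983, 0.183, 0.001], [0.183, 0.983, 0.001], [-0.001, 0.001, -1.0]]
ft_force: [0.6, 1.0, 0.1]
finger_gap: 0.5
clock: 6.75
tcp_pos: [0.4236, -0.2198, 0.0548]
ee_rot: [[-0.983, 0.183, 0.001], [0.183, 0.983, 0.001], [-0.001, 0.001, -1.0]]
ft_force: [-0.4, 0.5, 1.4]
finger_gap: 0.105
[ 0.42356434 -0.21982516  0.05484401] [-0.36195647  0.49107431  1.36348991]
[[-9.83198901e-01  1.82533722e-01  1.16714269e-03]
 [ 1.82534659e-01  9.83199131e-01  7.53442057e-04]
 [-1.01000510e-03  9.53827395e-04 -9.99999035e-01]]
```

View pics/w4.png

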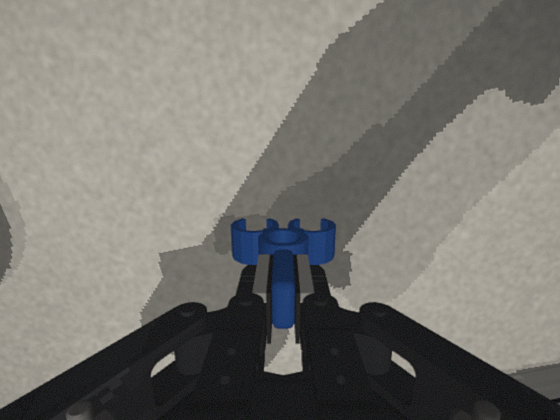

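```bash
cat > pl.py <<'E'
from fit import *
def pose():
    s=manip.observe(); return np.array(s['tcp_pos']),np.array(s['ee_rot']),s
def deltas(T,R1,p=None,R=None):
    from scipy.spatial.transform import Rotation as Ro
    if p is None: p,R,_=pose()
    return np.concatenate([R.T@(np.array(T)-p)*100, Ro.from_matrix(R.T@R1).as_rotvec()]).round(3)
def toolR(xdir):
    x=np.array(xdir,float); x/=np.linalg.norm(x); z=np.array([0,0,-1.]); z=z-x*(z@x); z/=np.linalg.norm(z)
    return np.stack([x,np.cross(z,x),z],1)
E
python3 - <<'E'
from pl import *
b=np.load('bar.npy'); print('tip',b2w(b,rodpt(.105+.05*np.radians(75)+.075)))
for s in [.038,.105,.138,.1704,.2]: print(s,b2w(b,rodpt(s)).round(4))
d=np.array([np.cos(b[3]+np.radians(75)),np.sin(b[3]+np.radians(75)),0])
p,R,s=pose()
n=np.array([-d[1],d[0],0]); A=b2w(b,rodpt(.175))
for off in [-.04,.04]:
    T=A+n*off; T[2]=.32; print(T,deltas(T,toolR(d)))
E
```

```text
tip [0.55632578 0.0062264  0.22938674]
0.038 [ 0.6578 -0.1345  0.2342]
0.105 [ 0.6617 -0.0677  0.2318]
0.138 [ 0.653  -0.0365  0.2307]
0.1704 [ 0.6276 -0.0174  0.2301]
0.2 [ 0.5995 -0.0081  0.2298]
[0.63578051 0.02205661 0.32      ] [-1.6476e+01  2.7682e+01 -2.6470e+01  1.0000e-03  1.0000e-03  1.3600e-01]
[ 0.6106252  -0.05388554  0.32      ] [-1.5389e+01  1.9756e+01 -2.6478e+01  1.0000e-03  1.0000e-03  1.3600e-01]
```

```bash
python3 -m jog '0 0 -2 0 0 0; 0 0 -5 0 0 0; 0 0 -9 0 0 0; 0 0 -13 0 0 0.02; -1 1 -17 0 0 0.05; -3 3 -20.5 0 0 0.08; -5 6 -23.5 0 0 0.1; -7.5 9 -25.5 0 0 0.12; -10 12 -26.4 0 0 0.13; -12 15 -26.5 0 0 0.136'
python3 - <<'E'
from pl import *
print(deltas([.6106,-.0539,.32],toolR([np.cos(2.8217),np.sin(2.8217),0]))); print(pose()[2]['ft_force'],pose()[2]['finger_gap'])
E
```

```text
clock: 7.8
tcp_pos: [0.571, -0.0933, 0.3216]
ee_rot: [[-0.949, 0.314, 0.005], [0.314, 0.949, 0.001], [-0.004, 0.002, -1.0]]
ft_force: [0.3, -0.3, 0.8]
finger_gap: 0.11
[-2.528e+00  4.980e+00  1.880e-01  2.000e-03  4.000e-03  1.000e-03]
[ 0.32765975 -0.27801838  0.76882495] 0.11020595942537274
```

```bash
python3 -m jog '-0.6 1.3 0.1 0 0 0; -1.3 2.5 0.1 0 0 0; -1.9 3.8 0.1 0 0 0; -2.5 5 0.2 0 0 0; -2.5 5 0.2 0 0 0; -2.5 5 0.2 0 0 0; -2.5 5 0.2 0 0 0; -2.5 5 0.2 0 0 0; -2.5 5 0.2 0 0 0; -2.5 5 0.2 0 0 0'
cat > wshot.py <<'E'
from pl import *
import sys,pickle
n=sys.argv[1]; p,R,s=pose(); cal=manip.calibration('wrist'); im=snap('wrist',n+'.png')
r=manip.regions_of('bar','wrist'); print(p,s['dq'],[(round(d['p'],2),d['mask'].sum()) for d in r])
v=im[:,:,::-1].copy()
if r:
    pickle.dump((cal,r[0]['mask']),open(n+'.pkl','wb'))
    cs,_=cv2.findContours(r[0]['mask'].astype(np.uint8),cv2.RETR_LIST,cv2.CHAIN_APPROX_NONE); cv2.drawContours(v,cs,-1,(0,0,255),1)
b=np.load('bar.npy')
for q in proj(cal,b2w(b,rod(.004))): cv2.circle(v,tuple(int(round(x)) for x in q),1,(0,255,0),-1)
cv2.imwrite('pics/'+n+'v.png',v)
E
python3 wshot.py wa
```

```text
clock: 8.8
tcp_pos: [0.6102, -0.0539, 0.3201]
ee_rot: [[-0.949, 0.314, 0.005], [0.314, 0.949, 0.001], [-0.005, 0.003, -1.0]]
ft_force: [-0.4, -0.8, -1.1]
finger_gap: 0.105
[ 0.61022125 -0.05393698  0.32005564] [-0.00276651  0.00272519 -0.00277127 -0.0035177   0.00110049  0.00124964
  0.0008842 ] [(0.86, np.int64(4908))]
```

View pics/wav.png

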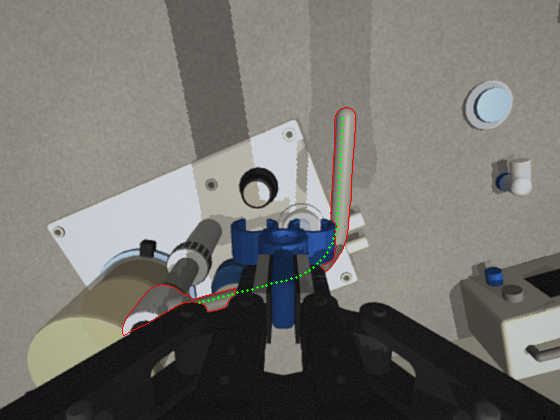

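```bash
python3 -m jog '0 2 0 0 0 0; 0 4 0 0 0 0; 0 6 0 0 0 0; 0 8 0 0 0 0; 0 8.5 0 0 0 0; 0 8.5 0 0 0 0; 0 8.5 0 0 0 0; 0 8.5 0 0 0 0; 0 8.5 0 0 0 0; 0 8.5 0 0 0 0'
python3 wshot.py wb
```

```text
clock: 9.9
tcp_pos: [0.6368, 0.0259, 0.3204]
ee_rot: [[-0.949, 0.316, 0.005], [0.316, 0.949, 0.001], [-0.005, 0.003, -1.0]]
ft_force: [0.1, -0.2, -1.1]
finger_gap: 0.106
[0.63684222 0.02586288 0.32040093] [-0.00477944  0.00167951 -0.00717666 -0.00367346 -0.00164027 -0.0001172
 -0.00257234] [(0.88, np.int64(9548))]
```

View pics/wbv.png

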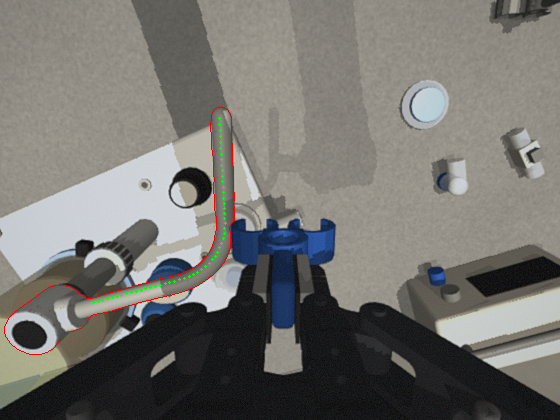

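```bash
cat > refit.py <<'E'
from pl import *
import pickle
M=np.load('masks.npz'); cs={c:manip.calibration(c) for c in ['scene','top']}
V=[(cs[c],M[f'{c}_bar_0'],(.032,.2449),w) for c,w in [('scene',.35),('top',.35)]]
ca,ma=pickle.load(open('wa.pkl','rb')); cb,mb=pickle.load(open('wb.pkl','rb'))
def seg(a,b): return np.array([rodpt(s) for s in np.arange(a,b+1e-9,.002)])
W=[(ca,ma,(.178,.2449)),(cb,mb,(.045,.2449))]
def fw(p): 
    r=[]
    for c,m,(a,b) in W:
        q=res_view(p,c,m,seg(a,b),w=22); q[-1]/=5*2; q[-1]=np.clip(q[-1],-5,5); r.append(q)
    return np.concatenate(r)
def ff(p): return np.concatenate([w*res_view(p,c,m,seg(a,b)) for c,m,(a,b),w in V])
b0=np.load('bar.npy'); kw=dict(x_scale=[.01,.01,.01,.05,.02],diff_step=1e-3,loss='soft_l1')
rw=least_squares(fw,b0,**kw); print('wrist',rw.x.round(4),np.degrees(rw.x[3:]).round(2),rw.cost)
J=rw.jac; print(np.sqrt(np.diag(np.linalg.inv(J.T@J))))
ra=least_squares(lambda p:np.concatenate([fw(p),ff(p)]),b0,**kw); print('all',ra.x.round(4),np.degrees(ra.x[3:]).round(2),ra.cost)
for n,x in [('fixed',b0),('wrist',rw.x),('all',ra.x)]:
    print(n,[b2w(x,rodpt(s)).round(4).tolist() for s in [.038,.105,.138,.1704,.2454]])
np.save('barw.npy',rw.x); np.save('bara.npy',ra.x)
for n,c in [('wa',ca),('wb',cb)]:
    v=cv2.imread(f'pics/{n}.png'); x=rw.x
    o=cv2.resize(v[90:330,60:400] ,None,fx=2.3,fy=2.3,interpolation=cv2.INTER_CUBIC)
    for q in proj(c,b2w(x,seg(.04,.2454))): cv2.circle(o,tuple(int(round((t-d)*2.3)) for t,d in zip(q+.5,(60,90))),1,(0,255,0),-1)
    cv2.imwrite(f'pics/{n}r.png',o)
E
python3 refit.py
```

```text
wrist [ 0.6557 -0.1723  0.24    1.5037  0.0382] [86.16  2.19] 23.06565282494555
[0.00025682 0.00025064 0.00043392 0.00248145 0.00112151]
all [ 0.656  -0.1722  0.2392  1.5057  0.0347] [86.27  1.99] 37.02865234766806
fixed [[0.6578, -0.1345, 0.2342], [0.6617, -0.0677, 0.2318], [0.653, -0.0365, 0.2307], [0.6276, -0.0174, 0.2301], [0.5564, 0.0062, 0.2294]]
wrist [[0.6582, -0.1344, 0.2385], [0.6627, -0.0676, 0.236], [0.6543, -0.0364, 0.2348], [0.629, -0.017, 0.2341], [0.5581, 0.0072, 0.2334]]
all [[0.6585, -0.1343, 0.2379], [0.6629, -0.0675, 0.2355], [0.6544, -0.0363, 0.2345], [0.6291, -0.017, 0.2339], [0.558, 0.0071, 0.2332]]
```

View pics/wbr.png

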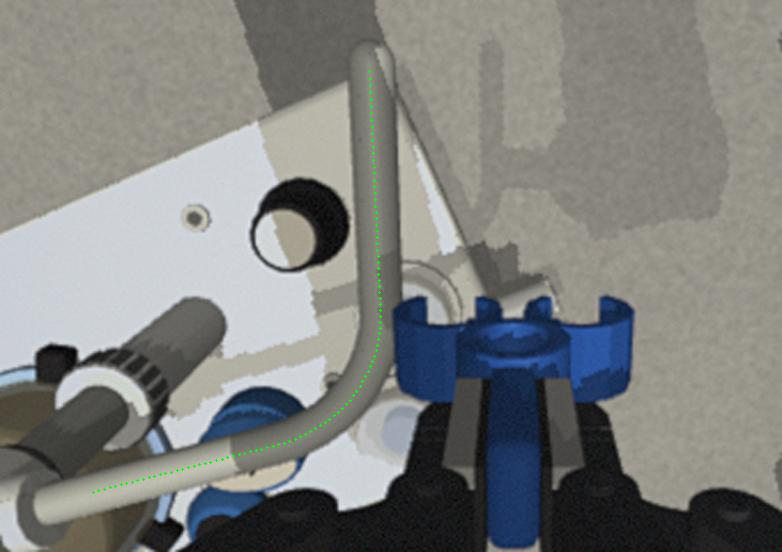

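View pics/war.png

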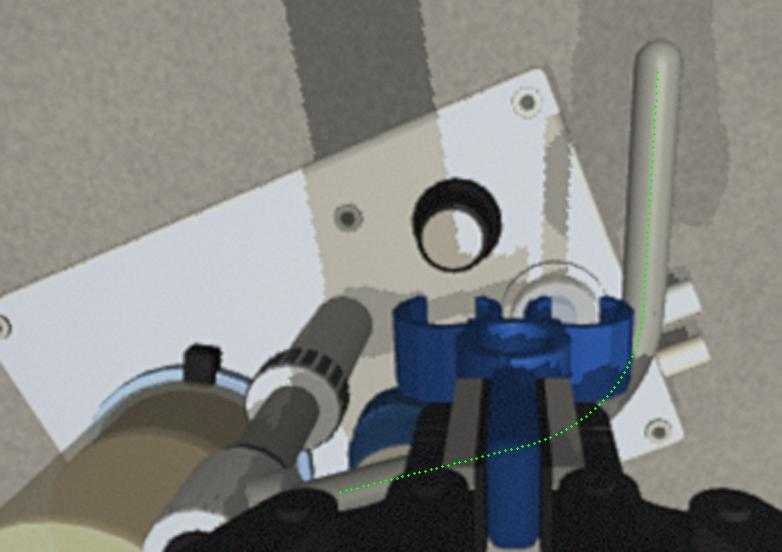

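```bash
sed -i 's/\.2449/.2519/g; s/\.2454/.2524/g' refit.py; sed -i 's/L2=.075/L2=.082/' fit.py; python3 refit.py
```

```text
wrist [ 0.6555 -0.1722  0.2408  1.5038  0.0435] [86.16  2.49] 18.567163270874968
[0.00022355 0.00022634 0.00042708 0.00204172 0.00121061]
all [ 0.6558 -0.1723  0.2397  1.5039  0.039 ] [86.17  2.23] 26.463945058616723
fixed [[0.6578, -0.1345, 0.2342], [0.6617, -0.0677, 0.2318], [0.653, -0.0365, 0.2307], [0.6276, -0.0174, 0.2301], [0.5497, 0.0084, 0.2293]]
wrist [[0.6581, -0.1343, 0.2391], [0.6626, -0.0675, 0.2362], [0.6541, -0.0363, 0.2349], [0.6289, -0.0169, 0.2341], [0.5513, 0.0095, 0.2332]]
all [[0.6583, -0.1344, 0.2382], [0.6628, -0.0676, 0.2356], [0.6544, -0.0364, 0.2344], [0.6291, -0.017, 0.2338], [0.5515, 0.0094, 0.2329]]
```

View pics/wbr.png

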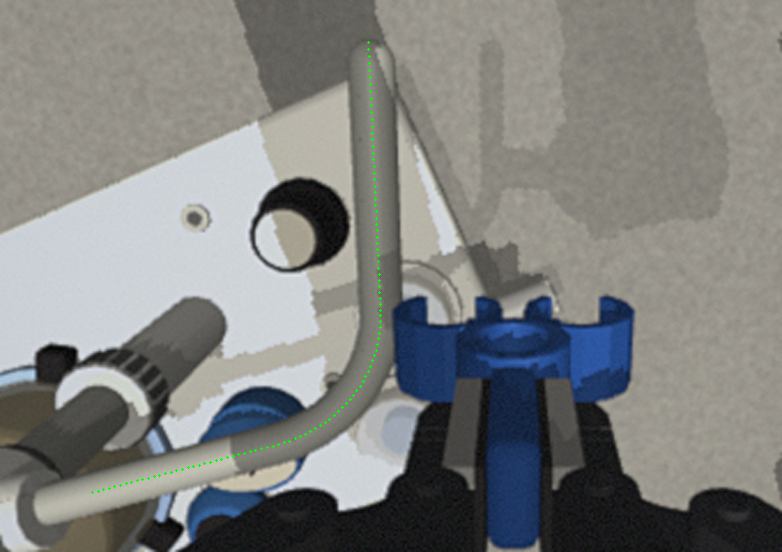

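View pics/war.png

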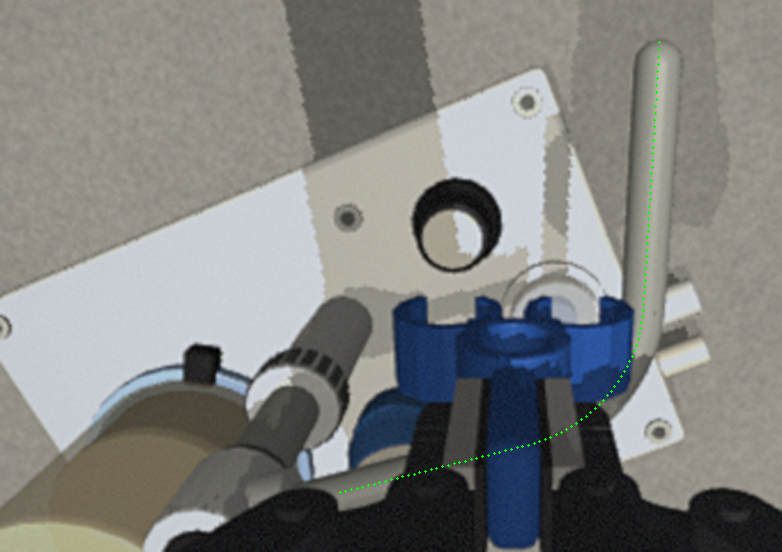

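```bash
cat > edgefit.py <<'E'
from pl import *
import pickle
ca,ma=pickle.load(open('wa.pkl','rb')); cb,mb=pickle.load(open('wb.pkl','rb'))
V=[(ca,ma,cv2.imread('pics/wa.png'),(.172,.243)),(cb,mb,cv2.imread('pics/wb.png'),(.048,.243))]
def seg(a,b): return np.array([rodpt(s) for s in np.arange(a,b+1e-9,.003)])
def edges(p,view,w=5):
    """returns sub-pixel edge points (left,right) measured: list of (s-index, side, uv)"""
    c,m,im,(a,b)=view; P=seg(a,b); X=b2w(p,P); uv=proj(c,X)
    dep=(X@c['R'].T+c['t'])[:,2]; r=.007*c['mtx'][0,0]/dep
    t=np.gradient(uv,axis=0); t/=np.linalg.norm(t,axis=1)[:,None]; n=np.stack([-t[:,1],t[:,0]],1)
    o=np.arange(-r.max()-w,r.max()+w+.01,.25)
    g=cv2.GaussianBlur(im,(0,0),.8).astype(np.float32)
    q=(uv[:,None]+o[None,:,None]*n[:,None]).astype(np.float32)
    v=cv2.remap(g,q[...,0],q[...,1],cv2.INTER_LINEAR)
    G=np.linalg.norm(np.gradient(v,.25,axis=1),axis=2)
    G=cv2.blur(G,(1,3)) if 0 else G
    out=[]
    for i in range(len(P)):
        e=[]
        for s in (-1,1):
            k=np.abs(o-s*r[i])<w; j=np.argmax(np.where(k,G[i],0)); e.append((o[j],G[i,j]))
        out.append((e[0][0]+r[i],e[0][1],e[1][0]-r[i],e[1][1]))
    return np.array(out)
def resid(p,th=6):
    R=[]
    for v in V:
        e=edges(p,v)
        R+=[np.where(e[:,1]>th,e[:,0],0),np.where(e[:,3]>th,e[:,2],0)]
    return np.concatenate(R)
if __name__=='__main__':
    p=np.load('barw.npy')
    for k in range(6):
        # gauss-newton with numeric jac on projected normal offsets, robust
        r=least_squares(lambda x:np.clip(resid(x),-5,5),p,x_scale=[.01,.01,.01,.05,.02],diff_step=3e-3,loss='cauchy',f_scale=.5)
        if np.abs(r.x-p).max()<1e-5: break
        p=r.x
    print(p.round(4),np.degrees(p[3:]),r.cost)
    for v in V:
        e=edges(p,v); print(np.round(e[::2,[0,2]].T,1))
    for s in [.038,.105,.138,.1704,.2524]: print(b2w(p,rodpt(s)).round(4).tolist())
    np.save('bare.npy',p)
E
python3 edgefit.py
```

```text
[ 0.6556 -0.1722  0.2403  1.5039  0.0438] [86.16524918  2.50680295] 30.027256755598007
[[ 3.2 -0.3 -0.7 -4.9  0.4  0.  -0.4 -0.1 -0.5 -0.2 -0.4 -0. ]
 [ 0.2  2.6 -1.  -1.8 -1.9 -1.7 -1.3 -1.3 -1.4 -1.2 -1.8 -1.4]]
[[ 1.3  1.9  1.6  0.1  0.4  0.1 -4.9  0.6 -0.3 -0.3 -0.1  0.4 -1.1 -0.3
  -1.  -4.9 -0.1 -0.3 -0.5  0.5 -0.2  0.4 -0.3  0.3 -4.4 -1.8 -3.5  0.1
   0.2  0.7  0.1  0.6  0.2]
 [ 0.2 -0.1  0.2  4.9  0.6  1.9  4.9  0.4  1.1  0.1  0.1 -0.2 -0.2 -0.2
   0.   0.5 -0.1  2.6 -1.7 -3.3 -4.1  0.4  0.5  1.   0.2  0.6  0.5  0.9
   0.4  0.8  1.   0.1  1.6]]
[0.6581, -0.1343, 0.2387]
[0.6626, -0.0675, 0.2357]
[0.6542, -0.0362, 0.2344]
[0.6289, -0.0169, 0.2336]
[0.5513, 0.0096, 0.2327]
```

```bash
cat > ef2.py <<'E'
from edgefit import *
def uvn(p,v):
    c,m,im,(a,b)=v; uv=proj(c,b2w(p,seg(a,b))); t=np.gradient(uv,axis=0); t/=np.linalg.norm(t,axis=1)[:,None]
    return uv,np.stack([-t[:,1],t[:,0]],1)
def solve(p,views,fixed=None,n=12,tip=None):
    for k in range(n):
        data=[]
        for v in views:
            uv,nn=uvn(p,v); e=edges(p,v)
            for o,g in [(e[:,0],e[:,1]),(e[:,2],e[:,3])]:
                k_=(g>6)&(np.abs(o)<4.5); data.append((v,uv[k_]+o[k_][:,None]*nn[k_],nn[k_],k_))
        def f(x): 
            r=np.concatenate([((d[1]-proj(d[0][0],b2w(x,seg(*d[0][3])))[d[3]])*d[2]).sum(1) for d in data])
            return r
        r=least_squares(f,p,x_scale=[.01,.01,.01,.05,.02],loss='cauchy',f_scale=.4); p=r.x
    J=r.jac; return p,r.cost,np.sqrt(np.diag(np.linalg.inv(J.T@J)))*.5
if __name__=='__main__':
    p=np.load('barw.npy')
    p,c,sd=solve(p,V); print(p.round(4),np.degrees(p[3:]).round(2),c,sd.round(5))
    for v in V:
        e=edges(p,v); print(np.round(e[::2,[0,2]].T,1))
    for s in [.038,.105,.138,.1704,.2524]: print(b2w(p,rodpt(s)).round(4).tolist())
    np.save('bare.npy',p)
E
python3 ef2.py
```

```text
[ 0.6552 -0.1723  0.2434  1.4997  0.0723] [85.93  4.14] 19.706173641721012 [0.0004  0.00033 0.00128 0.00332 0.00824]
[[ 3.7  0.3 -0.2 -4.6  1.   0.5 -0.2  0.2 -0.   0.3  0.1  0.2]
 [ 0.8  3.2 -0.3 -1.2 -1.5 -1.  -0.6 -0.7 -1.  -0.6 -1.2 -0.7]]
[[ 1.5  1.7  1.2 -0.5 -0.8 -0.5 -4.8  1.2 -0.5 -0.   0.2  0.  -5.   0.
  -0.4 -4.9 -0.1 -0.6 -0.2  0.3 -0.4 -0.1 -0.7 -0.2 -4.6 -2.3 -4.  -0.4
  -0.3  0.2 -0.4  0.1 -0.3]
 [-0.1 -0.3 -0.1  4.9 -0.3  1.9  4.2 -0.1  0.9  0.2 -0.1  0.7 -0.1 -0.1
   0.4  0.8  0.   2.5 -1.6 -3.1 -4.2  0.3  0.7  0.6  0.1  0.2  0.7  0.6
   0.3  0.2  0.4 -0.2  1.2]]
[0.6579, -0.1345, 0.2406]
[0.6627, -0.0679, 0.2358]
[0.6544, -0.0366, 0.2336]
[0.6292, -0.0172, 0.2323]
[0.5517, 0.0096, 0.2308]
```

Run:
```python
from ef2 import *
p=np.array([.63684,.02586,.32040]); R=np.array([[-.949,.316,.005],[.316,.949,.001],[-.005,.003,-1]])
for nm,q in [('bore end',(12,0,18.8)),('sleeve end L',(12,-13.5,18.8)),('sleeve end R',(12,13.5,18.8)),('clip L',(10,-31,40)),('clip R',(10,31,40)),('fin top near',(-11,0,-29.2)),('fintop far',(11,0,-29.2))]:
    print(nm,proj(cb,(p+R@(np.array(q)/1e3))[None]).round(1))
im=cv2.imread('pics/wb.png'); cv2.imwrite('pics/wbh.png',cv2.resize(im[205:345,215:355],None,fx=4.2,fy=4.2,interpolation=cv2.INTER_CUBIC))
```

```text
bore end [[283.9 234.6]]
sleeve end L [[258.2 234.6]]
sleeve end R [[309.6 234.6]]
clip L [[231.1 224.6]]
clip R [[336.4 224.7]]
fin top near [[284.2 330.4]]
fintop far [[284.3 282.2]]
```

View pics/wbh.png

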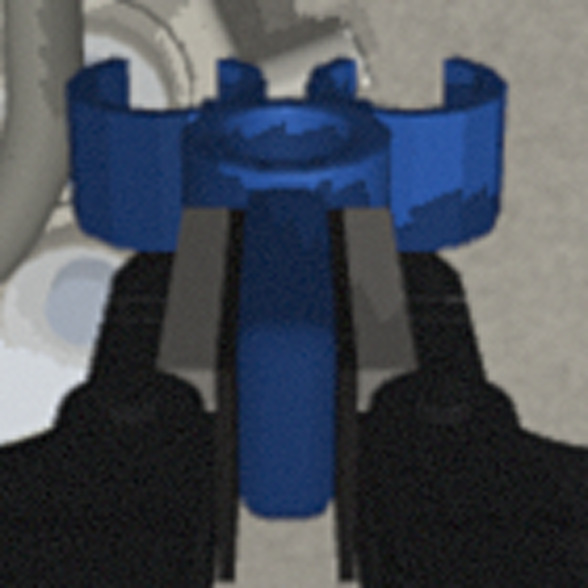

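```bash
cat > path.py <<'E'
from pl import *
import sys
PB=np.array([.6555,-.1723,.2415,1.503,.05])
OFF=np.array([0,-.0004,.0188])   # bore centre in tool frame
def target(s,pb=PB,inw=.0007,dz=0,off=OFF):
    if s<=.1704: T=rodpt(s); e=1e-4; d=(rodpt(s+e)-rodpt(s-e)); 
    else: T=rodpt(s); d=np.array([np.cos(np.radians(75)),np.sin(np.radians(75)),0])
    d=d/np.linalg.norm(d)
    # inward shift ramp in bend
    L1,L2=.105,.1704
    f=np.clip(min((s-(L1-.012))/.024,((L2+.012)-s)/.024),0,1)
    T=T+np.array([-d[1],d[0],0])*inw*f
    # sleeve direction: chord over +-12mm
    ch=rodpt(s+.012)-rodpt(s-.012); ch/=np.linalg.norm(ch)
    B=barR(pb[3],pb[4]); R=toolR(B@ch); C=b2w(pb,T); 
    return C-R@off+np.array([0,0,dz]),R
if __name__=='__main__':
    p,R,st=pose(); print(st['clock'],'F',np.round(st['ft_force'],1),'tool F',np.round(R.T@st['ft_force'],1),'M',np.round(R.T@st['ft_torque'],2),'q',np.round(st['qpos'],2))
    for a in sys.argv[1:]:
        s=float(a)/1e3; T,R1=target(s); print(a,deltas(T,R1).tolist())
    # where is bore now relative to the rod model
    ss=np.arange(.03,.29,.0005); C=p+R@OFF; X=np.array([b2w(PB,rodpt(s)) for s in ss]); i=np.argmin(np.linalg.norm(X-C,axis=1))
    T,R1=target(ss[i]); print('s now',ss[i]*1e3,'err tool mm/rad',(deltas(T,R1)*[10,10,10,1,1,1]).round(3).tolist())
E
python3 path.py 282
```

```text
10.0 F [-0.7  0.6 -0.6] tool F [0.9 0.4 0.6] M [-0.04  0.01 -0.03] q [-0.73  0.37  0.82  1.56 -0.28  1.33  1.37]
282 [10.604, -4.258, 6.854, 0.003, -0.008, 0.009]
s now 176.00000000000014 err tool mm/rad [0.06, -43.72, 67.65, 0.003, -0.009, 0.026]
```

```bash
python3 -m jog '2.5 -1 0 0 0 0; 5 -2 0 0 0 0; 7.5 -3 0 0 0 0; 10 -4 0 0 -0.004 0.005; 10.6 -4.3 1 0 -0.008 0.009; 10.6 -4.3 3 0 -0.008 0.009; 10.6 -4.3 5 0 -0.008 0.009; 10.6 -4.3 6.5 0 -0.008 0.009; 10.6 -4.3 6.8 0 -0.008 0.009; 10.6 -4.3 6.8 0 -0.008 0.009'
python3 - <<'E'
from h import *
snap('wrist','w6.png'); a=snap('scene','s6.png'); b=snap('top','t6.png')
cv2.imwrite('pics/st6.png',np.hstack([cv2.resize(a[165:245,180:300,::-1],None,fx=3.3,fy=4.5,interpolation=3) if 0 else cv2.resize(a[165:245,180:280,::-1],None,fx=4,fy=4,interpolation=cv2.INTER_CUBIC),cv2.resize(b[150:230,250:350,::-1],None,fx=4,fy=4,interpolation=cv2.INTER_CUBIC)]))
E
python3 path.py 282 260
```

```text
clock: 11.0
tcp_pos: [0.5228, 0.0188, 0.2515]
ee_rot: [[-0.946, 0.324, 0.012], [0.324, 0.946, -0.002], [-0.012, 0.002, -1.0]]
ft_force: [0.5, -0.5, -0.0]
finger_gap: 0.112
11.15 F [-0.2 -0.6 -1.6] tool F [ 0.  -0.7  1.6] M [0.02 0.04 0.02] q [-0.89  0.14  0.85  1.92 -0.11  1.12  1.24]
282 [0.09, 0.023, 0.163, 0.004, 0.001, -0.0]
260 [-2.11, 0.024, 0.166, 0.004, 0.001, -0.0]
s now 281.0000000000002 err tool mm/rad [-0.1, 0.23, 1.63, 0.004, 0.001, -0.0]
```

View pics/w6.png

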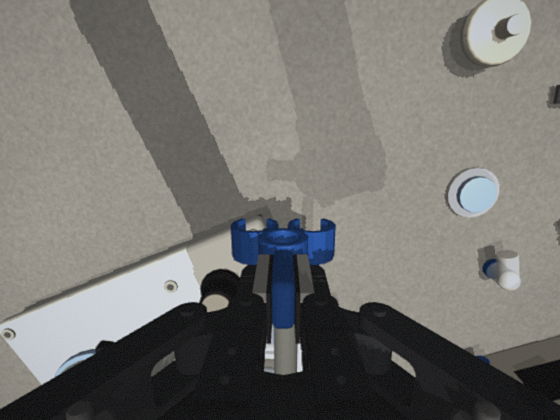

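View pics/st6.png

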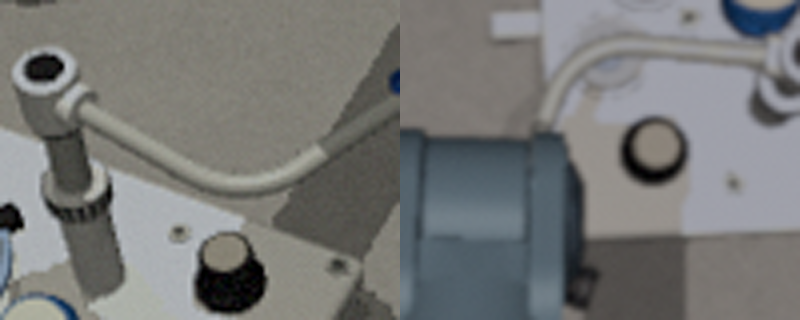

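Run:
```python
from path import *
a=cv2.imread('pics/s6.png'); w=cv2.imread('pics/w6.png'); c=manip.calibration('wrist')
x=cv2.resize(a[160:220,240:320],None,fx=5,fy=5,interpolation=cv2.INTER_CUBIC)
y=cv2.resize(w[310:380,240:330],None,fx=4.4,fy=4.4,interpolation=cv2.INTER_CUBIC)[:300]
cv2.imwrite('pics/c6.png',np.hstack([x,y]))
L=rod(.004,.17)
print(proj(c,b2w(PB,L))[::4].round(1))
```

```text
[[283.4 413.1]
 [283.4 393.4]
 [283.4 372.7]
 [283.4 351. ]
 [283.4 328.2]
 [283.4 304.3]]
```

View pics/c6.png

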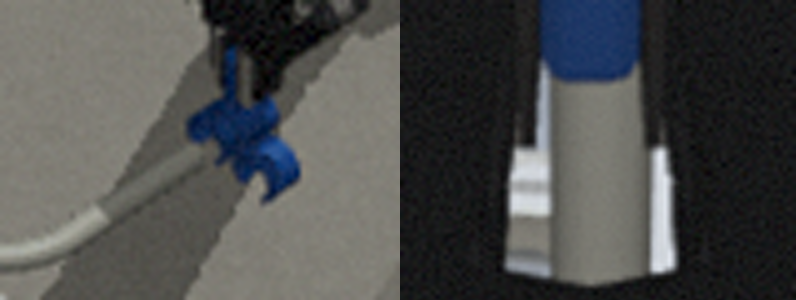

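```bash
sed -i 's/^PB=.*/PB=np.array([.6555+.0004,-.1723+.0013,.2415,1.503,.05])/' path.py; python3 path.py 268 262 258 254
```

```text
11.15 F [-0.2 -0.6 -1.6] tool F [ 0.  -0.7  1.6] M [0.02 0.04 0.02] q [-0.89  0.14  0.85  1.92 -0.11  1.12  1.24]
268 [-1.306, 0.159, 0.165, 0.004, 0.001, -0.0]
262 [-1.906, 0.16, 0.166, 0.004, 0.001, -0.0]
258 [-2.306, 0.16, 0.167, 0.004, 0.001, -0.0]
254 [-2.706, 0.16, 0.167, 0.004, 0.001, -0.0]
s now 281.0000000000002 err tool mm/rad [-0.06, 1.59, 1.64, 0.004, 0.001, -0.0]
```

```bash
python3 -m jog '-0.2 0.1 0.1 0 0 0; -0.5 0.16 0.16 0.004 0 0; -0.8 0.16 0.16 0.004 0 0; -1.1 0.16 0.16 0.004 0 0; -1.3 0.16 0.16 0.004 0 0; -1.5 0.16 0.16 0.004 0 0; -1.7 0.16 0.16 0.004 0 0; -1.9 0.16 0.16 0.004 0 0; -1.9 0.16 0.16 0.004 0 0; -1.9 0.16 0.16 0.004 0 0'
python3 - <<'E'
from h import *
a=snap('scene','s7.png');w=snap('wrist','w7.png')
x=cv2.resize(a[160:220,240:320,::-1],None,fx=5,fy=5,interpolation=cv2.INTER_CUBIC)
y=cv2.resize(w[310:380,240:330,::-1],None,fx=4.4,fy=4.4,interpolation=cv2.INTER_CUBIC)[:300]
cv2.imwrite('pics/c7.png',np.hstack([x,y]))
E
python3 path.py 262 254 250 245
```

```text
clock: 12.15
tcp_pos: [0.5425, 0.0143, 0.2515]
ee_rot: [[-0.946, 0.324, 0.013], [0.324, 0.946, -0.005], [-0.014, -0.0, -1.0]]
ft_force: [-0.1, -0.1, -0.7]
finger_gap: 0.111
12.25 F [ 0.7 -0.1 -1.1] tool F [-0.7  0.2  1.1] M [-0.07  0.03 -0.04] q [-0.86  0.19  0.85  1.88 -0.16  1.13  1.29]
262 [-0.018, -0.005, 0.002, 0.0, 0.001, -0.0]
254 [-0.818, -0.005, 0.002, 0.0, 0.001, -0.0]
250 [-1.218, -0.005, 0.003, 0.0, 0.001, -0.0]
245 [-1.718, -0.005, 0.004, 0.0, 0.001, -0.0]
s now 262.0000000000002 err tool mm/rad [-0.18, -0.05, 0.02, 0.0, 0.001, -0.0]
```

View pics/c7.png

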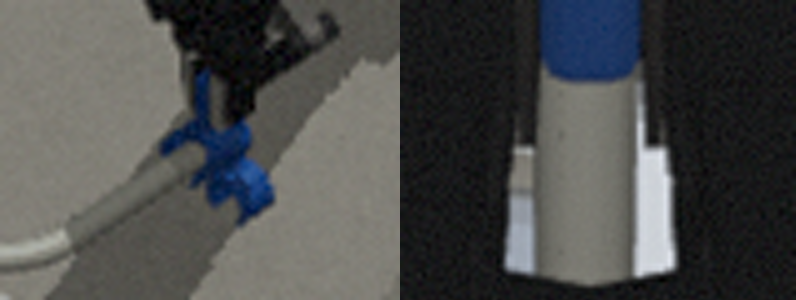

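Run:
```python
import cv2
a=cv2.imread('pics/s7.png')
cv2.imwrite('pics/c7b.png',cv2.resize(a[170:210,255:305],None,fx=14,fy=14,interpolation=cv2.INTER_CUBIC))
```

```text
(no output)
```

View pics/c7b.png

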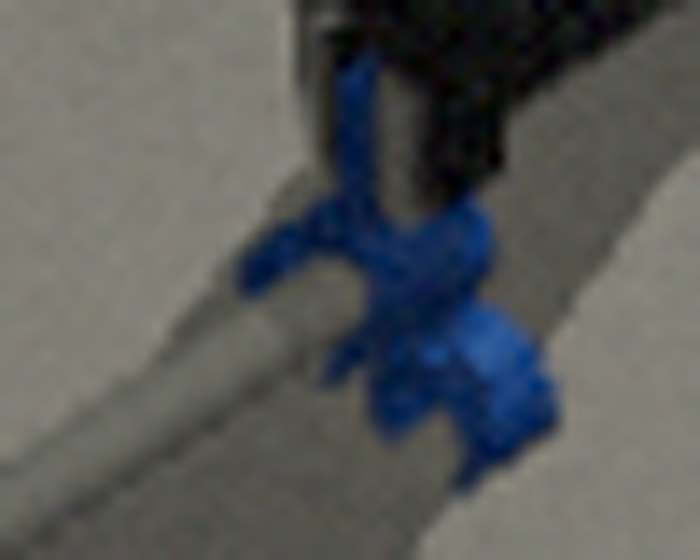

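```bash
sed -i 's/^PB=.*/PB=np.array([.6555+.0003,-.1723+.0010,.2415,1.503,.05])/' path.py
python3 -m jog '-0.1 -0.03 0 0 0 0; -0.2 -0.04 0 0 0 0; -0.3 -0.04 0 0 0 0; -0.4 -0.04 0 0 0 0; -0.5 -0.04 0 0 0 0; -0.6 -0.04 0 0 0 0; -0.7 -0.04 0 0 0 0; -0.8 -0.04 0 0 0 0; -0.8 -0.04 0 0 0 0; -0.8 -0.04 0 0 0 0'
python3 path.py 245 240 235
```

```text
clock: 13.25
tcp_pos: [0.5499, 0.0114, 0.2516]
ee_rot: [[-0.946, 0.324, 0.013], [0.324, 0.946, -0.005], [-0.014, -0.0, -1.0]]
ft_force: [0.3, -0.2, -1.3]
finger_gap: 0.107
13.25 F [ 0.3 -0.2 -1.3] tool F [-0.3 -0.1  1.3] M [-0.01  0.    0.01] q [-0.84  0.21  0.85  1.86 -0.17  1.13  1.31]
245 [-0.913, 0.013, 0.003, -0.0, 0.001, -0.0]
240 [-1.413, 0.013, 0.003, -0.0, 0.001, -0.0]
235 [-1.913, 0.013, 0.004, -0.0, 0.001, -0.0]
s now 254.00000000000023 err tool mm/rad [-0.13, 0.13, 0.02, -0.0, 0.001, -0.0]
```

No contact. Advance to s=240.

```bash
python3 -m jog '-0.15 0 0 0 0 0; -0.3 0 0 0 0 0; -0.45 0 0 0 0 0; -0.6 0 0 0 0 0; -0.75 0 0 0 0 0; -0.9 0 0 0 0 0; -1.1 0 0 0 0 0; -1.25 0 0 0 0 0; -1.4 0 0 0 0 0; -1.4 0 0 0 0 0'
python3 path.py 225 220; python3 path.py
```

```text
clock: 14.25
tcp_pos: [0.5634, 0.0067, 0.2518]
ee_rot: [[-0.946, 0.324, 0.014], [0.324, 0.946, -0.005], [-0.014, -0.0, -1.0]]
ft_force: [0.0, 0.2, -1.0]
finger_gap: 0.102
14.25 F [ 0.   0.2 -1. ] tool F [0.1 0.2 1. ] M [-0.   -0.04 -0.08] q [-0.82  0.25  0.85  1.83 -0.2   1.14  1.34]
225 [-1.487, 0.016, 0.005, -0.0, 0.001, -0.0]
220 [-1.987, 0.016, 0.006, -0.0, 0.001, -0.0]
s now 240.0000000000002 err tool mm/rad [0.13, 0.15, 0.03, -0.0, 0.001, -0.0]
14.25 F [ 0.   0.2 -1. ] tool F [0.1 0.2 1. ] M [-0.   -0.04 -0.08] q [-0.82  0.25  0.85  1.83 -0.2   1.14  1.34]
s now 240.0000000000002 err tool mm/rad [0.13, 0.15, 0.03, -0.0, 0.001, -0.0]
```

```bash
python3 -m jog '-0.2 0 0 0 0 0; -0.4 0 0 0 0 0; -0.6 0 0 0 0 0; -0.8 0 0 0 0 0; -1 0 0 0 0 0; -1.2 0 0 0 0 0; -1.4 0 0 0 0 0; -1.6 0 0 0 0 0; -1.8 0 0 0 0 0; -2 0 0 0 0 0'
python3 - <<'E'
from h import *
w=snap('wrist','w8.png')
cv2.imwrite('pics/c8.png',cv2.resize(w[200:380,200:370,::-1],None,fx=4,fy=3.3,interpolation=cv2.INTER_CUBIC))
E
python3 path.py 205 200
```

```text
clock: 15.25
tcp_pos: [0.5825, 0.0002, 0.2521]
ee_rot: [[-0.946, 0.324, 0.014], [0.324, 0.946, -0.005], [-0.014, -0.0, -1.0]]
ft_force: [-0.4, 0.8, -0.6]
finger_gap: 0.106
15.3 F [ 0.3  0.  -1.2] tool F [-0.2  0.1  1.2] M [-0.   -0.01 -0.03] q [-0.78  0.3   0.84  1.78 -0.24  1.15  1.38]
205 [-1.437, 0.02, 0.014, -0.0, 0.002, -0.001]
200 [-1.937, 0.02, 0.015, -0.0, 0.002, -0.001]
s now 219.50000000000017 err tool mm/rad [0.13, 0.19, 0.11, -0.0, 0.002, -0.001]
```

View pics/c8.png

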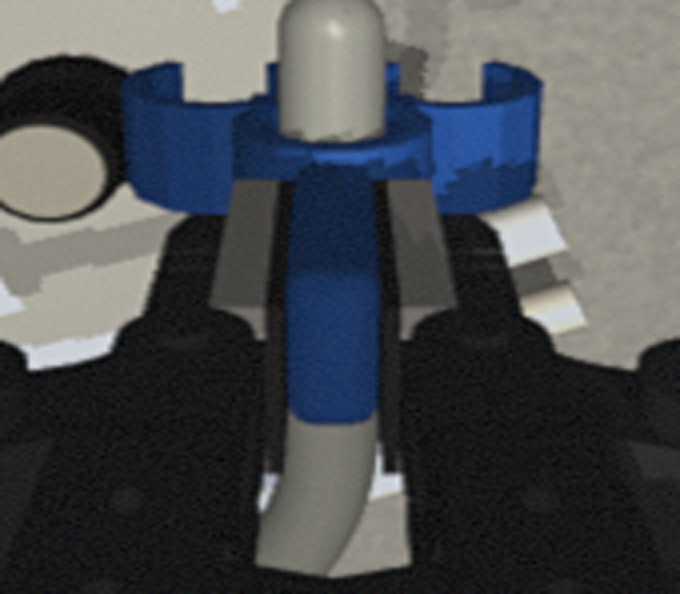

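```bash
python3 -m jog '-0.3 0 0 0 0 0; -0.6 0 0 0 0 0; -0.9 0 0 0 0 0; -1.2 0 0 0 0 0; -1.5 0.01 0.01 0 0 0; -1.8 0.01 0.01 0 0 0; -2.1 0.01 0.01 0 0 0; -2.4 0.01 0.01 0 0 0; -2.7 0.01 0.01 0 0 0; -2.9 0.01 0.01 0 0 0'
python3 path.py 188 186 184 182 180 178 176
```

```text
clock: 16.3
tcp_pos: [0.6105, -0.0094, 0.2525]
ee_rot: [[-0.946, 0.324, 0.014], [0.324, 0.946, -0.005], [-0.015, -0.0, -1.0]]
ft_force: [0.2, 0.5, -1.8]
finger_gap: 0.109
16.3 F [ 0.2  0.5 -1.8] tool F [-0.   0.5  1.8] M [ 0.03  0.01 -0.  ] q [-0.72  0.36  0.83  1.72 -0.28  1.17  1.43]
188 [-0.201, 0.013, 0.01, -0.0, 0.002, -0.001]
186 [-0.401, 0.013, 0.01, -0.0, 0.002, -0.001]
184 [-0.601, 0.013, 0.011, -0.0, 0.002, -0.001]
182 [-0.801, 0.012, 0.011, -0.0, 0.002, -0.0]
180 [-1.001, 0.006, 0.011, -0.0, 0.002, 0.002]
178 [-1.201, 0.001, 0.012, -0.0, 0.002, 0.008]
176 [-1.4, -0.005, 0.012, -0.0, 0.001, 0.017]
s now 190.00000000000014 err tool mm/rad [-0.01, 0.13, 0.1, -0.0, 0.002, -0.001]
```

```bash
python3 path.py 188 185 182 180 178 176 174 172 170 168| cut -c1-70 | tail -11; python3 -m jog '-0.2 0.01 0.01 0 0.002 0; -0.5 0.01 0.01 0 0.002 0; -0.8 0.01 0.01 0 0.002 0; -1 0.01 0.01 0 0.002 0.002; -1.2 0 0.01 0 0.002 0.008; -1.3 0 0.01 0 0.002 0.012; -1.4 0 0.01 0 0.001 0.017; -1.5 -0.01 0.01 0 0.001 0.024; -1.6 -0.01 0.01 0 0.001 0.031; -1.6 -0.01 0.01 0 0.001 0.031'
python3 path.py 172 170 168 166 164 162 160
```

```text
188 [-0.201, 0.013, 0.01, -0.0, 0.002, -0.001]
185 [-0.501, 0.013, 0.011, -0.0, 0.002, -0.001]
182 [-0.801, 0.012, 0.011, -0.0, 0.002, -0.0]
180 [-1.001, 0.006, 0.011, -0.0, 0.002, 0.002]
178 [-1.201, 0.001, 0.012, -0.0, 0.002, 0.008]
176 [-1.4, -0.005, 0.012, -0.0, 0.001, 0.017]
174 [-1.6, -0.01, 0.012, 0.0, 0.001, 0.029]
172 [-1.799, -0.015, 0.012, 0.0, 0.0, 0.045]
170 [-1.998, -0.021, 0.012, 0.001, -0.001, 0.064]
168 [-2.195, -0.031, 0.012, 0.001, -0.002, 0.086]
s now 190.00000000000014 err tool mm/rad [-0.01, 0.13, 0.1, -0.0, 0.00
clock: 17.3
tcp_pos: [0.6257, -0.0147, 0.2526]
ee_rot: [[-0.935, 0.353, 0.013], [0.353, 0.935, -0.005], [-0.014, 0.0, -1.0]]
ft_force: [-0.3, -0.5, -1.3]
finger_gap: 0.104
17.3 F [-0.3 -0.5 -1.3] tool F [ 0.2 -0.6  1.3] M [-0.04 -0.    0.02] q [-0.69  0.4   0.83  1.68 -0.31  1.19  1.42]
172 [-0.192, -0.0, 0.002, 0.0, -0.001, 0.014]
170 [-0.391, 0.001, 0.002, 0.001, -0.002, 0.033]
168 [-0.588, -0.004, 0.002, 0.001, -0.003, 0.055]
166 [-0.785, -0.016, 0.002, 0.001, -0.004, 0.081]
164 [-0.981, -0.036, 0.001, 0.002, -0.005, 0.11]
162 [-1.175, -0.063, -0.001, 0.003, -0.007, 0.142]
160 [-1.368, -0.098, -0.003, 0.003, -0.008, 0.178]
s now 174.0000000000001 err tool mm/rad [0.07, -0.01, 0.02, -0.0, -0.0, -0.002]
```

```bash
python3 -m jog '-0.1 0 0 0 0 0.007; -0.2 0 0 0 -0.001 0.014; -0.3 0 0 0 -0.001 0.023; -0.39 0 0 0.001 -0.002 0.033; -0.49 0 0 0.001 -0.003 0.044; -0.59 0 0 0.001 -0.003 0.055; -0.69 -0.01 0 0.001 -0.004 0.068; -0.78 -0.02 0 0.001 -0.004 0.081; -0.78 -0.02 0 0.001 -0.004 0.081; -0.78 -0.02 0 0.001 -0.004 0.081'
python3 - <<'E'
from h import *
w=snap('wrist','w9.png')
cv2.imwrite('pics/c9.png',cv2.resize(w[200:380,200:370,::-1],None,fx=4,fy=3.3,interpolation=cv2.INTER_CUBIC))
E
python3 path.py 164 162 160 158 156 154
```

```text
clock: 18.3
tcp_pos: [0.633, -0.0177, 0.2527]
ee_rot: [[-0.904, 0.428, 0.017], [0.428, 0.904, -0.008], [-0.018, 0.0, -1.0]]
ft_force: [-0.6, -0.7, -1.8]
finger_gap: 0.106
18.35 F [-0.7 -0.2 -0.8] tool F [ 0.6 -0.5  0.8] M [ 0.05  0.04 -0.04] q [-0.69  0.42  0.84  1.66 -0.33  1.19  1.36]
164 [-0.2, 0.004, -0.001, 0.001, -0.001, 0.029]
162 [-0.396, -0.008, -0.001, 0.001, -0.003, 0.061]
160 [-0.591, -0.027, -0.002, 0.002, -0.004, 0.097]
158 [-0.785, -0.052, -0.003, 0.003, -0.006, 0.136]
156 [-0.978, -0.081, -0.005, 0.004, -0.008, 0.176]
154 [-1.17, -0.117, -0.006, 0.005, -0.01, 0.216]
s now 166.0000000000001 err tool mm/rad [-0.03, 0.08, -0.0, 0.0, -0.0, -0.0]
```

View pics/c9.png

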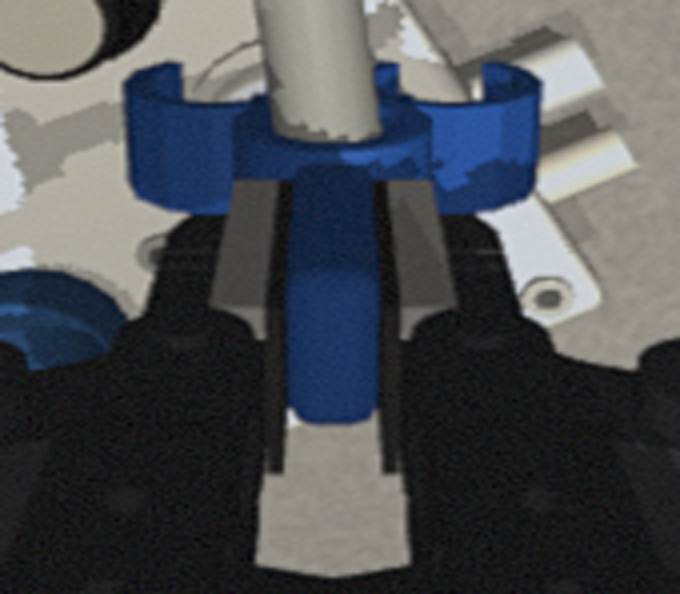

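```bash
cat > chk.py <<'E'
from path import *
p,R,s=pose()
ss=np.arange(.03,.29,.0005); C=p+R@OFF; X=np.array([b2w(PB,rodpt(t)) for t in ss]); s0=ss[np.argmin(np.linalg.norm(X-C,axis=1))]
for d in (-.012,0,.012,.02):
    q=R.T@(b2w(PB,rodpt(s0+d))-p)-OFF; print('rod rel sleeve axis at',round((s0+d)*1e3,1),(q*1e3).round(2))
E
python3 chk.py
```

```text
rod rel sleeve axis at 154.0 [-11.94  -0.59  -0.04]
rod rel sleeve axis at 166.0 [-0.02  0.55  0.02]
rod rel sleeve axis at 178.0 [11.92 -0.6  -0.03]
rod rel sleeve axis at 186.0 [19.87 -1.5  -0.08]
```

```bash
python3 -m jog '-0.1 0 0 0 0 0.015; -0.2 0 0 0.001 -0.001 0.029; -0.3 0 0 0.001 -0.002 0.045; -0.4 -0.01 0 0.001 -0.003 0.061; -0.49 -0.02 0 0.002 -0.003 0.079; -0.59 -0.03 0 0.002 -0.004 0.097; -0.69 -0.04 0 0.003 -0.005 0.116; -0.785 -0.05 0 0.003 -0.006 0.136; -0.88 -0.065 0 0.004 -0.007 0.156; -0.98 -0.08 0 0.004 -0.008 0.176'
python3 path.py 154 152 150 148 146 144; python3 chk.py
```

```text
clock: 19.35
tcp_pos: [0.6414, -0.0226, 0.2529]
ee_rot: [[-0.814, 0.581, 0.021], [0.581, 0.814, -0.015], [-0.026, 0.0, -1.0]]
ft_force: [-1.1, -0.4, -0.5]
finger_gap: 0.114
19.35 F [-1.1 -0.4 -0.5] tool F [ 0.6 -1.   0.5] M [ 0.06  0.11 -0.01] q [-0.7   0.45  0.88  1.64 -0.35  1.2   1.2 ]
154 [-0.195, 0.0, -0.008, 0.001, -0.002, 0.038]
152 [-0.39, -0.009, -0.009, 0.002, -0.003, 0.078]
150 [-0.585, -0.026, -0.009, 0.003, -0.005, 0.118]
148 [-0.78, -0.051, -0.011, 0.005, -0.006, 0.158]
146 [-0.973, -0.083, -0.012, 0.006, -0.008, 0.198]
144 [-1.165, -0.123, -0.014, 0.007, -0.009, 0.238]
s now 156.0000000000001 err tool mm/rad [0.01, 0.02, -0.08, -0.0, -0.0, -0.002]
rod rel sleeve axis at 144.0 [-11.88  -0.69  -0.11]
rod rel sleeve axis at 156.0 [ 0.01  0.72 -0.05]
rod rel sleeve axis at 168.0 [11.89 -0.73 -0.11]
rod rel sleeve axis at 176.0 [19.57 -2.97 -0.21]
```

```bash
python3 -m jog '-0.1 0 -0.01 0 -0.001 0.019; -0.195 0 -0.01 0.001 -0.002 0.038; -0.29 0 -0.01 0.002 -0.003 0.058; -0.39 -0.01 -0.01 0.002 -0.003 0.078; -0.49 -0.02 -0.01 0.003 -0.004 0.098; -0.585 -0.03 -0.01 0.003 -0.005 0.118; -0.68 -0.04 -0.01 0.004 -0.006 0.138; -0.78 -0.05 -0.01 0.005 -0.006 0.158; -0.88 -0.067 -0.01 0.005 -0.007 0.178; -0.97 -0.083 -0.01 0.006 -0.008 0.198'
python3 - <<'E'
from h import *
w=snap('wrist','w10.png')
cv2.imwrite('pics/c10.png',cv2.resize(w[200:380,200:370,::-1],None,fx=4,fy=3.3,interpolation=cv2.INTER_CUBIC))
E
python3 path.py 144 142 140 138 136 134; python3 chk.py
```

```text
clock: 20.35
tcp_pos: [0.6489, -0.029, 0.2532]
ee_rot: [[-0.682, 0.731, 0.023], [0.73, 0.683, -0.025], [-0.034, 0.0, -0.999]]
ft_force: [-1.1, 0.1, -0.4]
finger_gap: 0.109
20.4 F [-0.8 -0.4 -0.4] tool F [ 0.3 -0.9  0.4] M [ 0.08  0.06 -0.01] q [-0.71  0.48  0.92  1.63 -0.38  1.21  1.03]
144 [-0.172, 0.002, -0.002, 0.001, -0.001, 0.038]
142 [-0.368, -0.007, -0.002, 0.003, -0.002, 0.078]
140 [-0.564, -0.023, -0.002, 0.004, -0.004, 0.118]
138 [-0.759, -0.047, -0.003, 0.006, -0.005, 0.158]
136 [-0.953, -0.079, -0.004, 0.007, -0.006, 0.198]
134 [-1.146, -0.118, -0.006, 0.009, -0.007, 0.238]
s now 146.0000000000001 err tool mm/rad [0.24, 0.03, -0.02, -0.0, 0.0, -0.002]
rod rel sleeve axis at 134.0 [-11.64  -0.68  -0.04]
rod rel sleeve axis at 146.0 [0.25 0.73 0.01]
rod rel sleeve axis at 158.0 [12.13 -0.72 -0.05]
rod rel sleeve axis at 166.0 [19.71 -3.25 -0.14]
```

View pics/c10.png

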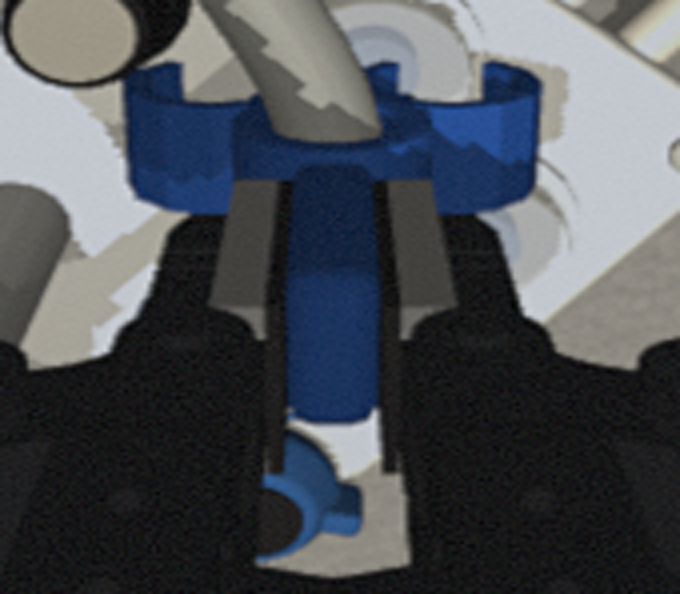

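```bash
python3 -m jog '-0.08 0 0 0 0 0.019; -0.17 0 0 0.001 -0.001 0.038; -0.27 0 0 0.002 -0.002 0.058; -0.37 -0.01 0 0.003 -0.002 0.078; -0.465 -0.015 0 0.003 -0.003 0.098; -0.565 -0.023 0 0.004 -0.004 0.118; -0.66 -0.035 0 0.005 -0.004 0.138; -0.76 -0.047 0 0.006 -0.005 0.158; -0.86 -0.062 0 0.006 -0.005 0.178; -0.95 -0.079 0 0.007 -0.006 0.198'
python3 path.py 134 132 130 128 126 124; python3 chk.py
```

```text
clock: 21.4
tcp_pos: [0.655, -0.0367, 0.2536]
ee_rot: [[-0.523, 0.852, 0.022], [0.851, 0.523, -0.034], [-0.041, 0.0, -0.999]]
ft_force: [-1.1, 0.6, -1.0]
finger_gap: 0.106
21.4 F [-1.1  0.6 -1. ] tool F [ 1.1 -0.6  1. ] M [0.13 0.13 0.04] q [-0.72  0.51  0.96  1.61 -0.41  1.22  0.86]
134 [-0.189, -0.001, -0.002, 0.002, -0.001, 0.038]
132 [-0.386, -0.009, -0.002, 0.004, -0.002, 0.078]
130 [-0.582, -0.025, -0.002, 0.005, -0.003, 0.118]
128 [-0.778, -0.049, -0.003, 0.007, -0.004, 0.158]
126 [-0.972, -0.081, -0.004, 0.009, -0.005, 0.198]
124 [-1.166, -0.12, -0.005, 0.011, -0.006, 0.238]
s now 136.00000000000009 err tool mm/rad [0.07, -0.01, -0.02, 0.0, -0.0, -0.002]
rod rel sleeve axis at 124.0 [-11.81  -0.72  -0.04]
rod rel sleeve axis at 136.0 [0.07 0.69 0.  ]
rod rel sleeve axis at 148.0 [11.96 -0.77 -0.04]
rod rel sleeve axis at 156.0 [19.54 -3.3  -0.11]
```

```bash
python3 -m jog '-0.09 0 0 0.001 0 0.019; -0.19 0 0 0.002 -0.001 0.038; -0.29 0 0 0.003 -0.001 0.058; -0.385 -0.01 0 0.004 -0.002 0.078; -0.485 -0.015 0 0.004 -0.002 0.098; -0.58 -0.025 0 0.005 -0.003 0.118; -0.68 -0.035 0 0.006 -0.003 0.138; -0.78 -0.049 0 0.007 -0.004 0.158; -0.875 -0.065 0 0.008 -0.004 0.178; -0.97 -0.081 0 0.009 -0.005 0.198'
python3 - <<'E'
from h import *
w=snap('wrist','w11.png')
cv2.imwrite('pics/c11.png',cv2.resize(w[200:380,200:370,::-1],None,fx=4,fy=3.3,interpolation=cv2.INTER_CUBIC))
E
python3 path.py 124 122 120 118 116 114; python3 chk.py
```

```text
clock: 22.4
tcp_pos: [0.6594, -0.0454, 0.254]
ee_rot: [[-0.343, 0.939, 0.016], [0.938, 0.344, -0.043], [-0.046, 0.0, -0.999]]
ft_force: [-0.7, 0.1, -1.3]
finger_gap: 0.108
22.45 F [-1.  -0.1 -1. ] tool F [ 0.3 -1.   1. ] M [0.21 0.15 0.09] q [-0.73  0.55  1.01  1.59 -0.44  1.24  0.7 ]
124 [-0.171, 0.005, -0.009, 0.002, -0.0, 0.038]
122 [-0.368, -0.003, -0.009, 0.003, -0.001, 0.078]
120 [-0.565, -0.018, -0.009, 0.005, -0.002, 0.118]
118 [-0.761, -0.042, -0.009, 0.007, -0.002, 0.158]
116 [-0.957, -0.07, -0.01, 0.009, -0.003, 0.197]
114 [-1.153, -0.104, -0.01, 0.011, -0.003, 0.234]
s now 125.50000000000009 err tool mm/rad [-0.23, 0.06, -0.09, 0.0, 0.0, 0.008]
rod rel sleeve axis at 113.5 [-12.1   -0.77  -0.1 ]
rod rel sleeve axis at 125.5 [-0.22  0.76 -0.07]
rod rel sleeve axis at 137.5 [11.67 -0.58 -0.1 ]
rod rel sleeve axis at 145.5 [19.28 -3.04 -0.16]
```

View pics/c11.png

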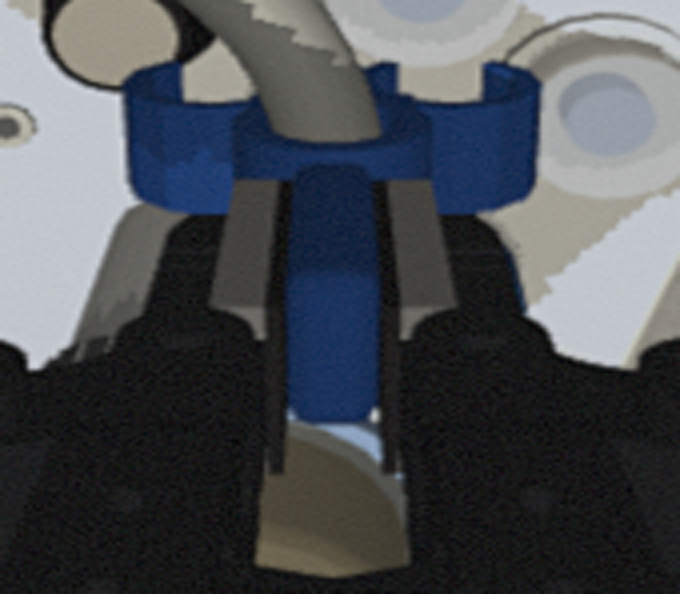

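```bash
python3 -m jog '-0.08 0 0 0.001 0 0.019; -0.17 0 -0.01 0.002 0 0.038; -0.27 0 -0.01 0.003 -0.001 0.058; -0.37 0 -0.01 0.003 -0.001 0.078; -0.465 -0.01 -0.01 0.004 -0.002 0.098; -0.565 -0.018 -0.01 0.005 -0.002 0.118; -0.66 -0.03 -0.01 0.006 -0.002 0.138; -0.76 -0.042 -0.01 0.007 -0.002 0.158; -0.86 -0.055 -0.01 0.008 -0.003 0.177; -0.96 -0.07 -0.01 0.009 -0.003 0.197'
python3 path.py 114 112 110 108 106 104 102; python3 chk.py
python3 -c "
from h import *
s=manip.observe();print(s['ft_torque'],s['joint_torque'])"
```

```text
clock: 23.45
tcp_pos: [0.6621, -0.0549, 0.2545]
ee_rot: [[-0.151, 0.989, 0.008], [0.987, 0.151, -0.048], [-0.049, 0.0, -0.999]]
ft_force: [-0.3, -0.1, -0.5]
finger_gap: 0.114
23.45 F [-0.3 -0.1 -0.5] tool F [-0.1 -0.3  0.5] M [0.14 0.1  0.01] q [-0.73  0.58  1.05  1.58 -0.48  1.26  0.53]
114 [-0.193, -0.005, 0.001, 0.002, -0.0, 0.036]
112 [-0.392, -0.008, 0.001, 0.004, -0.0, 0.069]
110 [-0.59, -0.019, 0.001, 0.005, -0.001, 0.099]
108 [-0.788, -0.038, 0.001, 0.007, -0.001, 0.126]
106 [-0.986, -0.066, 0.0, 0.008, -0.001, 0.149]
104 [-1.183, -0.101, 0.0, 0.009, -0.001, 0.169]
102 [-1.38, -0.137, -0.0, 0.01, -0.001, 0.186]
s now 116.00000000000007 err tool mm/rad [0.05, -0.11, 0.01, 0.0, 0.0, -0.001]
rod rel sleeve axis at 104.0 [-11.83  -0.85   0.  ]
rod rel sleeve axis at 116.0 [0.06 0.56 0.01]
rod rel sleeve axis at 128.0 [ 1.194e+01 -8.800e-01 -1.000e-02]
rod rel sleeve axis at 136.0 [19.53 -3.4  -0.04]
[ 0.0777332   0.15499511 -0.01316449] [  0.10029044 -37.72194743  13.80786896 -23.37468982   0.18473093
  -0.31958923   0.11570137]
```

Forces stay about 1 N. Continue to s = 106.

```bash
python3 -m jog '-0.1 0 0 0.001 0 0.018; -0.19 -0.005 0 0.002 0 0.036; -0.29 -0.007 0 0.003 0 0.053; -0.39 -0.008 0 0.004 0 0.069; -0.49 -0.014 0 0.004 0 0.084; -0.59 -0.02 0 0.005 -0.001 0.099; -0.69 -0.03 0 0.006 -0.001 0.113; -0.79 -0.04 0 0.007 -0.001 0.126; -0.89 -0.052 0 0.007 -0.001 0.138; -0.985 -0.066 0 0.008 -0.001 0.149'
python3 - <<'E'
from h import *
w=snap('wrist','w12.png')
cv2.imwrite('pics/c12.png',cv2.resize(w[200:380,200:370,::-1],None,fx=4,fy=3.3,interpolation=cv2.INTER_CUBIC))
E
python3 path.py 104 102 100 98 96 94 92 90; python3 chk.py
```

```text
clock: 24.45
tcp_pos: [0.663, -0.0648, 0.255]
ee_rot: [[-0.002, 1.0, -0.0], [0.999, 0.002, -0.05], [-0.05, -0.0, -0.999]]
ft_force: [-0.0, -1.3, -0.7]
finger_gap: 0.107
24.5 F [ 0.5  0.3 -0.5] tool F [0.4 0.5 0.5] M [-0.03  0.04 -0.04] q [-0.73  0.61  1.08  1.57 -0.5   1.28  0.42]
104 [-0.162, -0.003, 0.005, 0.001, 0.0, 0.018]
102 [-0.363, -0.009, 0.005, 0.002, 0.0, 0.035]
100 [-0.563, -0.016, 0.005, 0.002, 0.0, 0.048]
98 [-0.764, -0.023, 0.005, 0.003, 0.0, 0.058]
96 [-0.964, -0.03, 0.005, 0.003, 0.0, 0.065]
94 [-1.164, -0.038, 0.005, 0.003, 0.0, 0.068]
92 [-1.364, -0.049, 0.005, 0.003, 0.0, 0.069]
90 [-1.563, -0.063, 0.006, 0.003, 0.0, 0.069]
s now 105.50000000000007 err tool mm/rad [-0.12, 0.01, 0.05, -0.0, 0.0, 0.004]
rod rel sleeve axis at 93.5 [-12.1   -0.44   0.05]
rod rel sleeve axis at 105.5 [-0.13  0.38  0.05]
rod rel sleeve axis at 117.5 [11.82 -0.36  0.04]
rod rel sleeve axis at 125.5 [19.54 -2.42  0.03]
```

View pics/c12.png

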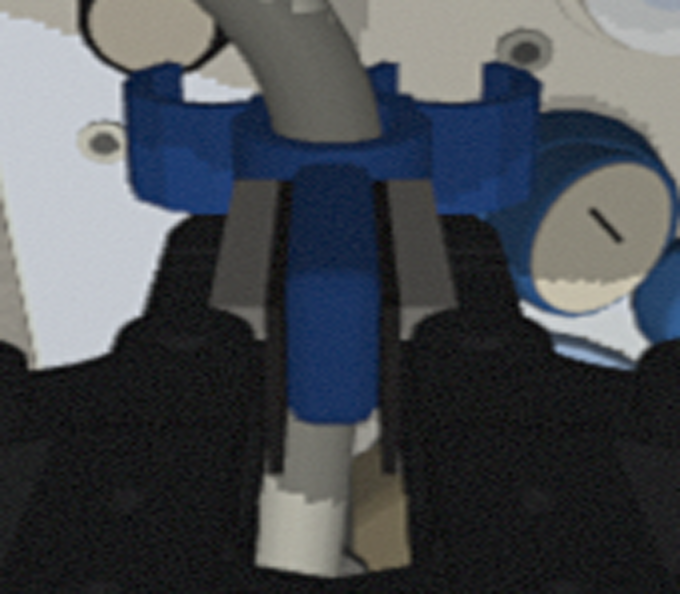

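Run:
```python
from path import *
c=manip.calibration('wrist'); R=barR(PB[3],PB[4])
for s in [.05,.055,.06,.065,.07,.075]:
    X=b2w(PB,rodpt(s)); 
    for sg in (1,-1):
        u=proj(c,(X+sg*.007*R[:,1])[None])[0]; print(s,sg,((u-[200,200])*[4,3.3]).round(0),end=' ')
    print()
```

```text
0.05 1 [261. 464.] 0.05 -1 [356. 468.] 
0.055 1 [263. 440.] 0.055 -1 [359. 444.] 
0.06 1 [264. 415.] 0.06 -1 [361. 420.] 
0.065 1 [266. 391.] 0.065 -1 [364. 395.] 
0.07 1 [268. 366.] 0.07 -1 [367. 370.] 
0.075 1 [270. 340.] 0.075 -1 [369. 345.]
```

```bash
python3 -m jog '-0.13 0 0 0.001 0 0.015; -0.26 -0.005 0 0.001 0 0.027; -0.4 -0.01 0 0.002 0 0.038; -0.53 -0.015 0 0.002 0 0.047; -0.66 -0.02 0 0.003 0 0.053; -0.8 -0.024 0 0.003 0 0.06; -0.96 -0.03 0 0.003 0 0.065; -1.1 -0.036 0 0.003 0 0.067; -1.23 -0.043 0 0.003 0 0.069; -1.36 -0.05 0 0.003 0 0.069'
python3 - <<'E'
from h import *
w=snap('wrist','w13.png')
cv2.imwrite('pics/c13.png',cv2.resize(w[200:380,200:370,::-1],None,fx=4,fy=3.3,interpolation=cv2.INTER_CUBIC))
E
python3 path.py 75 70 60 ; python3 chk.py
```

```text
clock: 25.5
tcp_pos: [0.6625, -0.0788, 0.2557]
ee_rot: [[0.068, 0.998, -0.003], [0.996, -0.068, -0.05], [-0.05, 0.0, -0.999]]
ft_force: [0.6, 0.2, -1.1]
finger_gap: 0.11
25.55 F [ 0.3  0.1 -1. ] tool F [0.2 0.3 1. ] M [0.01 0.03 0.  ] q [-0.71  0.62  1.1   1.56 -0.52  1.29  0.38]
75 [-1.66, 0.006, 0.009, 0.0, 0.001, -0.001]
70 [-2.16, 0.007, 0.01, 0.0, 0.001, -0.001]
60 [-3.16, 0.007, 0.01, 0.0, 0.001, -0.001]
s now 91.50000000000006 err tool mm/rad [-0.1, 0.05, 0.08, 0.0, 0.001, -0.001]
rod rel sleeve axis at 79.5 [-12.09   0.05   0.09]
rod rel sleeve axis at 91.5 [-0.09  0.05  0.08]
rod rel sleeve axis at 103.5 [11.91  0.04  0.08]
rod rel sleeve axis at 111.5 [19.9  -0.39  0.07]
```

View pics/c13.png

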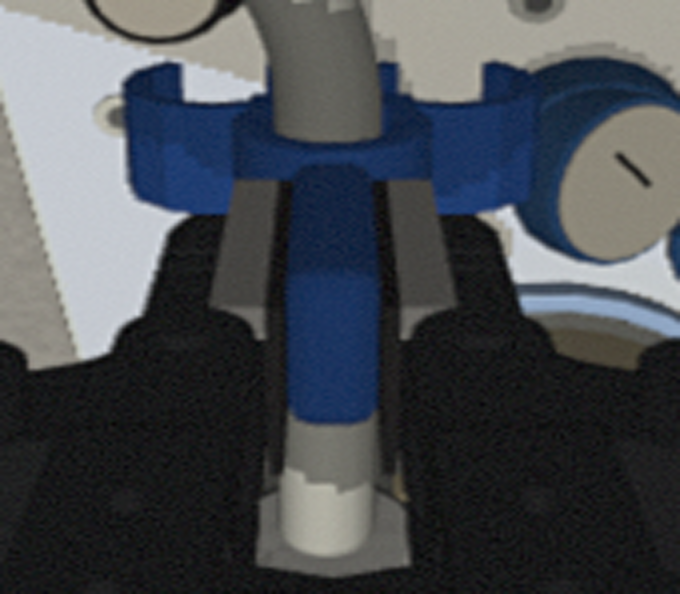

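```bash
python3 -m jog '-0.3 -0.02 0 0 0 0; -0.6 -0.03 0 0 0 0; -0.9 -0.04 0.01 0 0 0; -1.2 -0.05 0.01 0 0 0; -1.5 -0.05 0.01 0 0 0; -1.8 -0.05 0.01 0 0 0; -2.1 -0.05 0.01 0 0 0; -2.4 -0.05 0.01 0 0 0; -2.7 -0.05 0.01 0 0 0; -3 -0.05 0.01 0 0 0'
python3 - <<'E'
from h import *
w=snap('wrist','w14.png')
cv2.imwrite('pics/c14.png',cv2.resize(w[200:380,200:370,::-1],None,fx=4,fy=3.3,interpolation=cv2.INTER_CUBIC))
E
python3 path.py 48 42 38 ; python3 chk.py
```

```text
clock: 26.55
tcp_pos: [0.6599, -0.1092, 0.2572]
ee_rot: [[0.068, 0.998, -0.003], [0.996, -0.068, -0.05], [-0.051, 0.0, -0.999]]
ft_force: [-0.4, 0.8, -0.7]
finger_gap: 0.113
26.6 F [-0.2 -0.6 -1.3] tool F [-0.5 -0.2  1.3] M [-0.02  0.   -0.  ] q [-0.66  0.62  1.09  1.56 -0.51  1.29  0.42]
48 [-1.249, 0.072, 0.009, 0.0, 0.001, -0.002]
42 [-1.849, 0.073, 0.01, 0.0, 0.001, -0.002]
38 [-2.249, 0.074, 0.011, 0.0, 0.001, -0.002]
s now 60.50000000000003 err tool mm/rad [0.01, 0.7, 0.08, 0.0, 0.001, -0.002]
rod rel sleeve axis at 48.5 [-11.97   0.71   0.09]
rod rel sleeve axis at 60.5 [0.03 0.7  0.08]
rod rel sleeve axis at 72.5 [12.03  0.68  0.07]
rod rel sleeve axis at 80.5 [20.03  0.66  0.06]
```

View pics/c14.png

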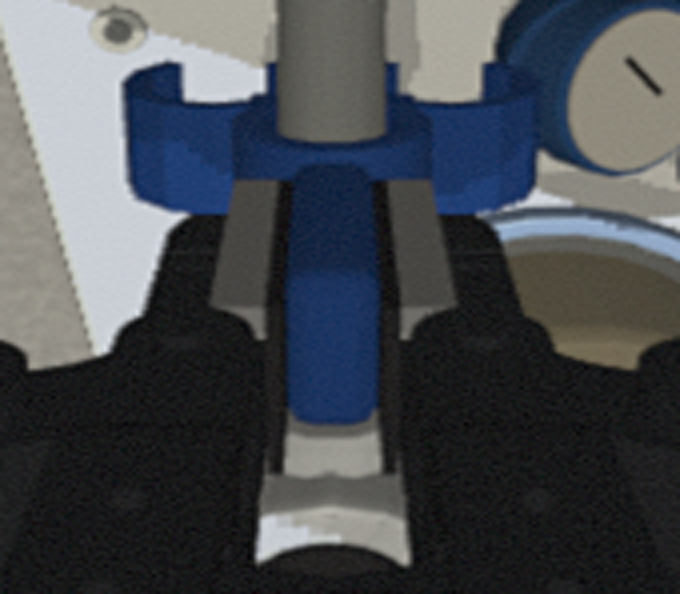

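```bash
python3 -m jog '-0.2 0 0 0 0 0; -0.4 0 0 0 0 0; -0.6 0 0 0 0 0; -0.8 0 0 0 0 0; -1 0 0.01 0 0 0; -1.2 0 0.01 0 0 0; -1.4 0 0.01 0 0 0; -1.6 0 0.01 0 0 0; -1.7 0 0.01 0 0 0; -1.7 0 0.01 0 0 0'
python3 - <<'E'
from h import *
w=snap('wrist','w15.png'); a=snap('scene','s15.png')
cv2.imwrite('pics/c15.png',cv2.resize(w[200:380,200:370,::-1],None,fx=4,fy=3.3,interpolation=cv2.INTER_CUBIC))
cv2.imwrite('pics/c15s.png',cv2.resize(a[140:240,165:265,::-1],None,fx=6,fy=6,interpolation=cv2.INTER_CUBIC))
E
python3 path.py 38 ; python3 chk.py
```

```text
clock: 27.6
tcp_pos: [0.6584, -0.1273, 0.2582]
ee_rot: [[0.07, 0.998, -0.003], [0.996, -0.07, -0.051], [-0.051, 0.001, -0.999]]
ft_force: [0.5, -0.2, -0.8]
finger_gap: 0.107
27.7 F [-0.1  0.2 -1.8] tool F [ 0.3 -0.1  1.8] M [-0.03  0.05 -0.05] q [-0.63  0.62  1.09  1.56 -0.51  1.29  0.45]
38 [-0.555, 0.071, -0.0, 0.0, 0.001, -0.002]
s now 43.500000000000014 err tool mm/rad [-0.05, 0.7, -0.01, 0.0, 0.001, -0.002]
rod rel sleeve axis at 31.5 [-1.203e+01  7.100e-01  1.000e-02]
rod rel sleeve axis at 43.5 [-0.03  0.69 -0.01]
rod rel sleeve axis at 55.5 [11.97  0.68 -0.02]
rod rel sleeve axis at 63.5 [19.97  0.66 -0.03]
```

View pics/c15.png

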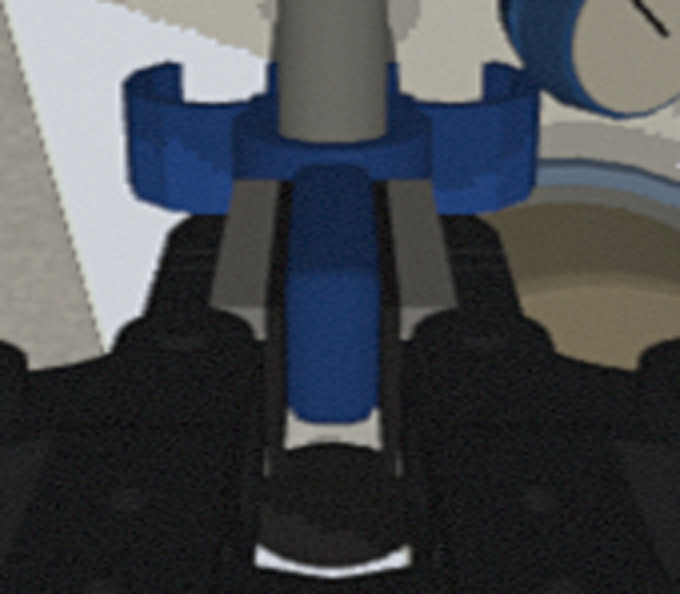

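View pics/c15s.png

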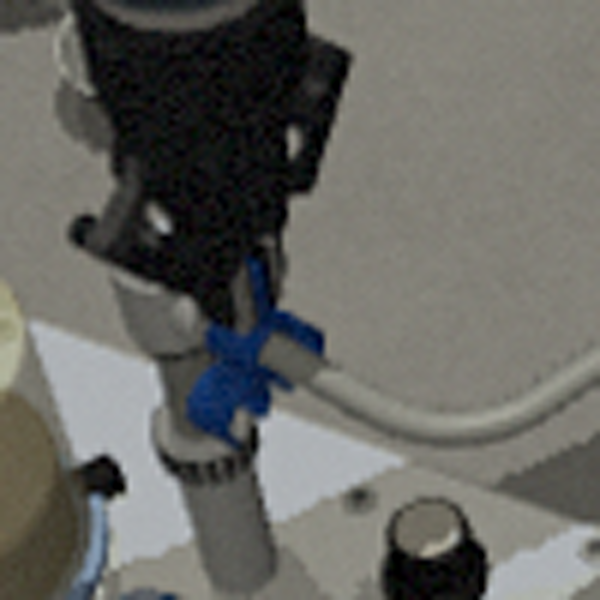

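```bash
python3 -m jog '-0.05 0 0 0 0 0; -0.1 0 0 0 0 0; -0.15 0 0 0 0 0; -0.2 0 0 0 0 0; -0.25 0 0 0 0 0; -0.3 0 0 0 0 0; -0.35 0 0 0 0 0; -0.4 0 0 0 0 0; -0.43 0 0 0 0 0; -0.43 0 0 0 0 0'
python3 path.py 38
```

```text
clock: 28.7
tcp_pos: [0.6582, -0.1311, 0.2583]
ee_rot: [[0.069, 0.998, -0.003], [0.996, -0.069, -0.051], [-0.051, 0.0, -0.999]]
ft_force: [-0.9, 0.1, -0.8]
finger_gap: 0.108
28.7 F [-0.9  0.1 -0.8] tool F [ 0.1 -0.9  0.8] M [0.   0.16 0.03] q [-0.63  0.62  1.09  1.55 -0.52  1.29  0.45]
38 [-0.142, 0.07, -0.001, 0.0, 0.001, -0.001]
s now 39.50000000000001 err tool mm/rad [0.08, 0.7, -0.01, 0.0, 0.001, -0.001]
```

```bash
python3 -m jog '-0.02 0 0 0 0 0; -0.04 0 0 0 0 0; -0.06 0 0 0 0 0; -0.08 0 0 0 0 0; -0.1 0 0 0 0 0; -0.1 0 0 0 0 0; -0.1 0 0 0 0 0; -0.1 0 0 0 0 0; -0.1 0 0 0 0 0; -0.1 0 0 0 0 0'
python3 path.py 38; python3 -c "
from h import *
w=snap('wrist','w16.png')
cv2.imwrite('pics/c16.png',cv2.resize(w[280:380,240:330,::-1],None,fx=6,fy=6,interpolation=cv2.INTER_CUBIC))"
```

```text
clock: 29.7
tcp_pos: [0.6583, -0.1314, 0.2583]
ee_rot: [[0.068, 0.998, -0.003], [0.996, -0.069, -0.05], [-0.05, 0.0, -0.999]]
ft_force: [-0.8, 3.5, -0.4]
finger_gap: 0.11
29.7 F [-0.8  3.5 -0.4] tool F [ 3.5 -1.1  0.3] M [0.14 0.9  0.02] q [-0.63  0.62  1.09  1.55 -0.52  1.29  0.45]
38 [-0.113, 0.064, -0.007, 0.0, -0.0, -0.001]
s now 39.00000000000001 err tool mm/rad [-0.13, 0.64, -0.07, 0.0, -0.0, -0.001]
```

View pics/c16.png

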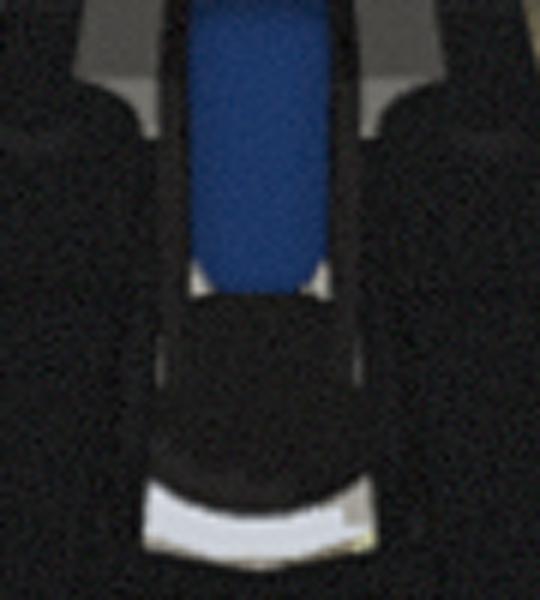

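```bash
python3 -m jog '-0.02 0 0.02 0 0 0; -0.04 0 0.04 0 0 0; -0.05 0 0.06 0 0 0; -0.05 0 0.08 0 0 0; -0.05 0 0.1 0 0 0; -0.05 0 0.12 0 0 0; -0.05 0 0.12 0 0 0; -0.05 0 0.12 0 0 0; -0.05 0 0.12 0 0 0; -0.05 0 0.12 0 0 0'
python3 path.py 38
```

```text
clock: 30.75
tcp_pos: [0.6586, -0.1315, 0.2579]
ee_rot: [[0.068, 0.998, -0.002], [0.996, -0.068, -0.049], [-0.049, 0.001, -0.999]]
ft_force: [-1.3, 5.3, 3.8]
finger_gap: 0.108
30.75 F [-1.3  5.3  3.8] tool F [ 5.  -1.6 -4. ] M [0.46 1.24 0.01] q [-0.62  0.62  1.09  1.55 -0.52  1.29  0.45]
38 [-0.106, 0.035, -0.039, 0.001, -0.001, -0.0]
s now 39.00000000000001 err tool mm/rad [-0.06, 0.35, -0.39, 0.001, -0.001, -0.0]
```

```bash
python3 -m jog '0.01 0 -0.02 0 0 0; 0.02 0 -0.04 0 0 0; 0.02 0 -0.05 0 0 0; 0.02 0 -0.05 0 0 0; 0.02 0 -0.05 0 0 0; 0.02 0 -0.05 0 0 0; 0.02 0 -0.05 0 0 0; 0.02 0 -0.05 0 0 0; 0.02 0 -0.05 0 0 0; 0.02 0 -0.05 0 0 0'
python3 path.py 38
```

```text
clock: 31.75
tcp_pos: [0.6585, -0.1313, 0.2583]
ee_rot: [[0.068, 0.998, -0.003], [0.996, -0.068, -0.049], [-0.049, 0.001, -0.999]]
ft_force: [-0.2, 3.5, -1.0]
finger_gap: 0.113
31.75 F [-0.2  3.5 -1. ] tool F [ 3.6 -0.4  0.8] M [-0.16  0.82  0.03] q [-0.62  0.62  1.09  1.55 -0.52  1.29  0.45]
38 [-0.116, 0.042, 0.0, 0.001, -0.001, -0.001]
s now 39.00000000000001 err tool mm/rad [-0.16, 0.42, 0.0, 0.001, -0.001, -0.001]
```

```bash
python3 -m jog '0 0 0 0 0 0; 0 0 0 0 0 0; 0 0 0 0 0 0; 0 0 0 0 0 0; 0 0 0 0 0 0; 0 0 0 0 0 0; 0 0 0 0 0 0; 0 0 0 0 0 0; 0 0 0 0 0 0; 0 0 0 0 0 0' 0.45 20
python3 path.py; python3 -c "
from h import *
w=snap('wrist','w17.png')"
```

```text
clock: 32.75
tcp_pos: [0.6585, -0.1313, 0.2583]
ee_rot: [[0.068, 0.998, -0.003], [0.996, -0.068, -0.049], [-0.049, 0.001, -0.999]]
ft_force: [-0.6, 0.0, 0.6]
finger_gap: 0.448
32.75 F [-0.6  0.   0.6] tool F [-0.  -0.6 -0.6] M [-0.01  0.   -0.  ] q [-0.62  0.62  1.09  1.55 -0.52  1.29  0.45]
s now 39.00000000000001 err tool mm/rad [-0.18, 0.42, -0.01, 0.001, -0.001, -0.001]
```

View pics/w17.png

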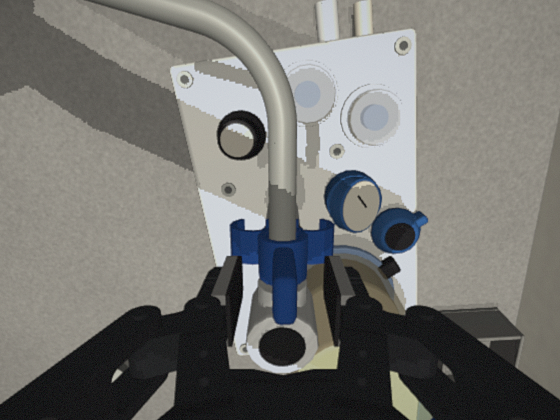

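```bash
python3 -m jog '0 0 -0.3 0 0 0; 0 0 -0.8 0 0 0; 0 0 -1.5 0 0 0; 0 0 -2.5 0 0 0; 0 0 -3.5 0 0 0; 0 0 -4.5 0 0 0; 0 0 -6 0 0 0; 0 0 -7.5 0 0 0; 0 0 -9 0 0 0; 0 0 -10 0 0 0'
python3 -c "
from h import *
w=snap('wrist','w18.png');a=snap('scene','s18.png')
cv2.imwrite('pics/c18.png',np.hstack([cv2.resize(a[150:230,175:275,::-1],None,fx=4,fy=4,interpolation=2),cv2.resize(w[200:360,180:380,::-1],None,fx=2,fy=2,interpolation=2)]))"
```

```text
clock: 33.8
tcp_pos: [0.6593, -0.1267, 0.3605]
ee_rot: [[0.068, 0.998, -0.0], [0.996, -0.068, -0.049], [-0.049, 0.003, -0.999]]
ft_force: [-0.4, 0.7, 0.6]
finger_gap: 0.448
```

View pics/c18.png

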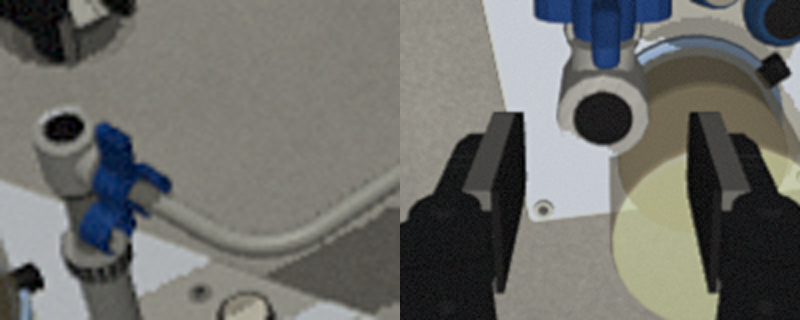

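```bash
python3 -m jog '-1 0 -0.5 0 0 0; -2.5 0 -1 0 0 0; -4 0 -1 0 0 0; -5.5 0 -1 0 0 0; -7 0 -1 0 0 0; -7.5 0 -1 0 0 0; -7.5 0 -1 0 0 0; -7.5 0 -1 0 0 0; -7.5 0 -1 0 0 0; -7.5 0 -1 0 0 0'
python3 -c "
from h import *
w=snap('wrist','w19.png');b=snap('top','t19.png')
cv2.imwrite('pics/c19.png',cv2.resize(w[60:310,170:400,::-1],None,fx=3,fy=2.4,interpolation=2))"
```

```text
clock: 34.9
tcp_pos: [0.655, -0.1999, 0.3741]
ee_rot: [[0.066, 0.998, 0.001], [0.997, -0.066, -0.049], [-0.049, 0.004, -0.999]]
ft_force: [0.2, -0.4, -0.0]
finger_gap: 0.45
```

View pics/c19.png

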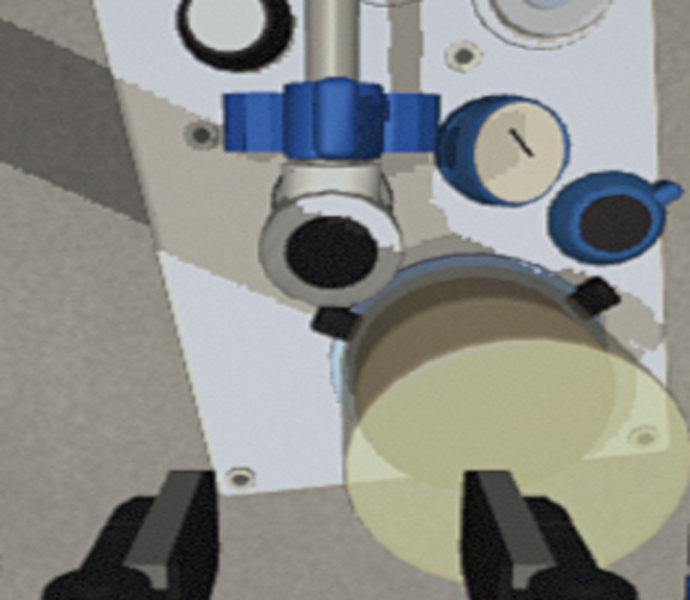

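```bash
python3 -c "
import cv2
w=cv2.imread('pics/w19.png')
cv2.imwrite('pics/c19b.png',cv2.resize(w[85:150,245:325],None,fx=9,fy=9,interpolation=cv2.INTER_CUBIC))"
python3 - <<'E'
from path import *
c=manip.calibration('wrist')
# predicted rows: collar face x=26 at top (z+13.5), sleeve near/far ends at x=26,50
for x,z in [(.026,.0135),(.05,.0135),(.026,0.012)]: print(x,proj(c,b2w(PB,np.array([x,0,z])) [None]).round(1))
b=PB;print(b)
E
```

```text
0.026 [[281.4 126.5]]
0.05 [[281.4  93.4]]
0.026 [[281.4 126.4]]
[ 0.6558 -0.1713  0.2415  1.503   0.05  ]
```

View pics/c19b.png

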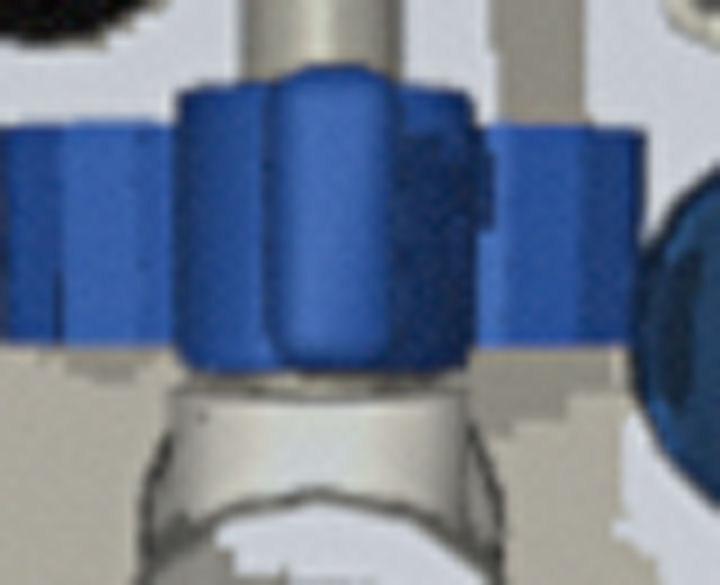

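```bash
python3 -m jog '-1 0 0 0 0 0; -2 0 0 0 0 0; -2.8 0 0 0 0 0; -2.8 0 1.5 0 0 0; -2.8 0 3 0 0 0; -2.8 0 4.5 0 0 0; -2.8 0 6 0 0 0; -2.8 0 7.5 0 0 0; -2.8 0 7.5 0 0 0; -2.8 0 7.5 0 0 0'
python3 -c "
from h import *
c=manip.calibration('wrist');print(-c['R'].T@c['t'])
w=snap('wrist','w20.png');w2=snap('wrist','w21.png');w3=snap('wrist','w22.png');w4=snap('wrist','w23.png')
m=np.mean([w,w2,w3,w4],0).astype(np.uint8); cv2.imwrite('pics/w20m.png',m[:,:,::-1])
cv2.imwrite('pics/c20.png',cv2.resize(m[:,:,::-1],None,fx=1.2,fy=1.2))"
```

```text
clock: 36.0
tcp_pos: [0.653, -0.2316, 0.3001]
ee_rot: [[0.066, 0.998, 0.0], [0.997, -0.066, -0.049], [-0.049, 0.003, -0.999]]
ft_force: [0.8, -1.4, -0.7]
finger_gap: 0.449
[ 0.65710619 -0.15074242  0.43920652]
```

View pics/c20.png

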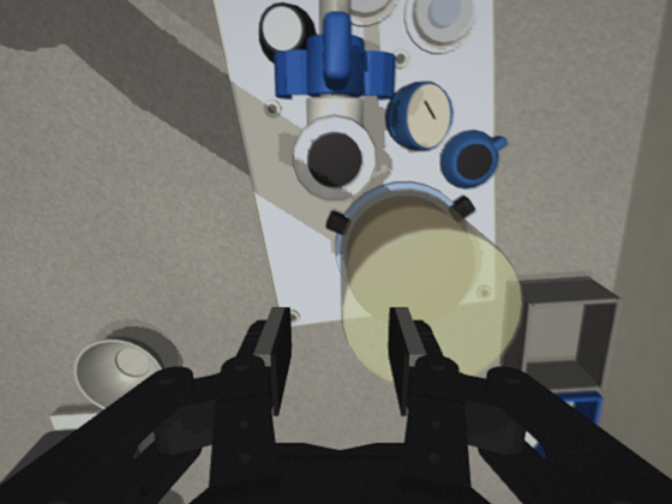

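```bash
python3 -c "
import cv2
w=cv2.imread('pics/w20m.png')
cv2.imwrite('pics/c20b.png',cv2.resize(w[20:95,235:325],None,fx=8,fy=8,interpolation=cv2.INTER_CUBIC))"
```

```text
(no output)
```

View pics/c20b.png

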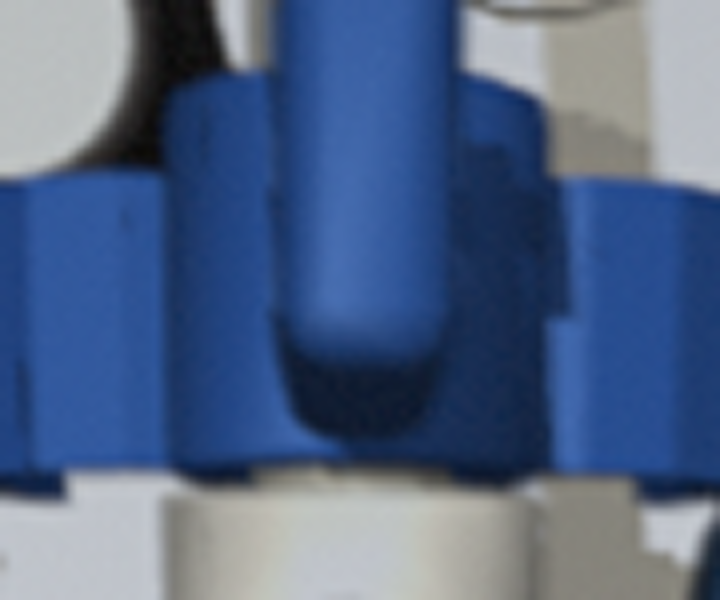

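Run:
```python
from path import *
R1=np.array([[.068,.998,-.003],[.996,-.068,-.049],[-.049,.001,-.999]]); R1=toolR(R1[:,0])
print(deltas([.6588,-.1273,.2621],R1), deltas([.6588,-.1273,.36],R1))
```

```text
[ 1.0692e+01 -1.9800e-01  3.4500e+00  6.0000e-03  1.0000e-03  1.0000e-03] [ 1.0203e+01 -1.3800e-01 -6.3280e+00  6.0000e-03  1.0000e-03  1.0000e-03]
```

```bash
python3 -m jog '0 0 -2 0 0 0; 0 0 -4.5 0 0 0; 0 0 -6.5 0 0 0; 2 0 -6.5 0.002 0 0; 4.5 -0.05 -6.4 0.004 0 0; 7 -0.1 -6.4 0.006 0.001 0.001; 9 -0.14 -6.3 0.006 0.001 0.001; 10.2 -0.14 -6.3 0.006 0.001 0.001; 10.2 -0.14 -6.3 0.006 0.001 0.001; 10.2 -0.14 -6.3 0.006 0.001 0.001'
python3 - <<'E'
from path import *
R1=toolR([.068,.996,-.049])
print(deltas([.6588,-.1273,.2621],R1))
snap('wrist','w24.png')
E
```

```text
clock: 37.2
tcp_pos: [0.6586, -0.1284, 0.3602]
ee_rot: [[0.068, 0.998, -0.003], [0.996, -0.068, -0.05], [-0.05, 0.001, -0.999]]
ft_force: [-0.3, -0.0, -0.4]
finger_gap: 0.449
[ 6.050e-01  2.000e-03  9.793e+00  1.000e-03  1.000e-03 -0.000e+00]
```

View pics/w24.png

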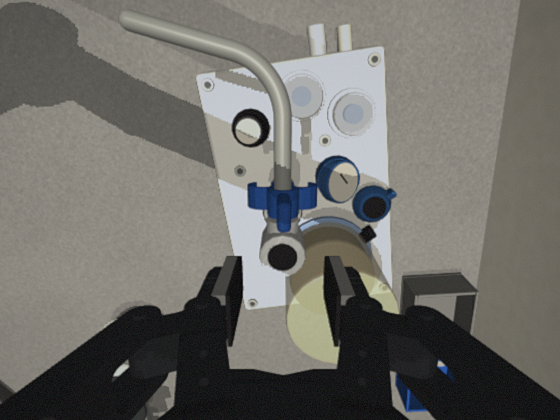

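Fin at about (283,215), midway between the pads. Descend along tool z.

```bash
python3 -m jog '0.3 0 1.5 0 0 0; 0.6 0 3 0 0 0; 0.6 0 4.5 0 0 0; 0.6 0 6 0 0 0; 0.6 0 7.3 0 0 0; 0.6 0 8.5 0 0 0; 0.6 0 9.3 0 0 0; 0.6 0 9.7 0 0 0; 0.6 0 9.8 0 0 0; 0.6 0 9.8 0 0 0'
python3 -m jog '0 0 0 0 0 0; 0 0 0 0 0 0; 0 0 0 0 0 0; 0 0 0 0 0 0; 0 0 0 0 0 0; 0 0 0 0 0 0; 0 0 0 0 0 0; 0 0 0 0 0 0; 0 0 0 0 0 0; 0 0 0 0 0 0' 0 25
python3 path.py; python3 -c "
from h import *
w=snap('wrist','w25.png')
cv2.imwrite('pics/c25.png',cv2.resize(w[200:380,190:380,::-1],None,fx=4,fy=3.3,interpolation=2))"
```

```text
clock: 38.25
tcp_pos: [0.6588, -0.1284, 0.2625]
ee_rot: [[0.07, 0.998, -0.002], [0.996, -0.07, -0.05], [-0.05, 0.002, -0.999]]
ft_force: [-0.5, -0.5, 0.4]
finger_gap: 0.455
clock: 39.25
tcp_pos: [0.6591, -0.1286, 0.2632]
ee_rot: [[0.07, 0.998, -0.001], [0.996, -0.07, -0.051], [-0.051, 0.003, -0.999]]
ft_force: [-1.1, 0.5, 5.5]
finger_gap: 0.11
39.25 F [-1.1  0.5  5.5] tool F [ 0.2 -1.1 -5.5] M [0.2  0.1  0.01] q [-0.63  0.62  1.09  1.55 -0.51  1.3   0.45]
s now 41.50000000000001 err tool mm/rad [-0.21, 0.01, 5.03, 0.002, 0.001, -0.002]
```

View pics/c25.png

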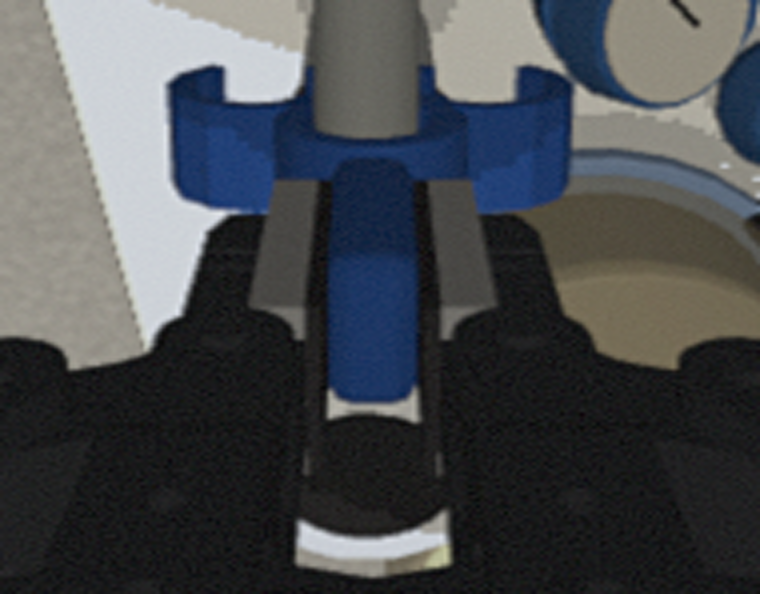

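```bash
python3 -m jog '0 0 -0.04 0 0 0; 0 0 -0.08 0 0 0; 0 0 -0.1 0 0 0; -0.02 0 -0.1 0 0 0; -0.04 0 -0.1 0 0 0; -0.06 0 -0.1 0 0 0; -0.08 0 -0.1 0 0 0; -0.08 0 -0.1 0 0 0; -0.08 0 -0.1 0 0 0; -0.08 0 -0.1 0 0 0'
python3 path.py
```

```text
clock: 40.3
tcp_pos: [0.659, -0.1288, 0.2641]
ee_rot: [[0.07, 0.998, -0.001], [0.996, -0.07, -0.05], [-0.05, 0.002, -0.999]]
ft_force: [-0.3, 0.8, -1.6]
finger_gap: 0.11
40.3 F [-0.3  0.8 -1.6] tool F [ 0.9 -0.4  1.5] M [0.1  0.34 0.05] q [-0.63  0.62  1.09  1.55 -0.51  1.3   0.45]
s now 41.50000000000001 err tool mm/rad [0.11, 0.05, 5.91, 0.002, -0.0, -0.002]
```

```bash
python3 -m jog '-0.02 0 0 0 0 0; -0.04 0 0 0 0 0; -0.06 0 0 0 0 0; -0.08 0 0 0 0 0; -0.1 0 0 0 0 0; -0.1 0 0 0 0 0; -0.1 0 0 0 0 0; -0.1 0 0 0 0 0; -0.1 0 0 0 0 0; -0.1 0 0 0 0 0'
python3 path.py
```

```text
clock: 41.3
tcp_pos: [0.6591, -0.1292, 0.2641]
ee_rot: [[0.069, 0.998, -0.001], [0.996, -0.069, -0.049], [-0.049, 0.002, -0.999]]
ft_force: [-0.4, 3.1, -0.2]
finger_gap: 0.113
41.3 F [-0.4  3.1 -0.2] tool F [ 3.1 -0.6  0. ] M [0.15 1.07 0.02] q [-0.63  0.62  1.09  1.55 -0.51  1.3   0.45]
s now 41.00000000000001 err tool mm/rad [-0.1, -0.07, 5.86, 0.002, -0.001, -0.001]
```

```bash
python3 -m jog '-0.03 0 0 0 0 0; -0.06 0 0 0 0 0; -0.09 0 0 0 0 0; -0.12 0 0 0 0 0; -0.12 0 0 0 0 0; -0.12 0 0 0 0 0; -0.12 0 0 0 0 0; -0.12 0 0 0 0 0; -0.12 0 0 0 0 0; -0.12 0 0 0 0 0'
python3 path.py; python3 -c "
from h import *
a=snap('scene','s26.png');w=snap('wrist','w26.png')
cv2.imwrite('pics/c26.png',np.hstack([cv2.resize(a[165:215,180:235,::-1],None,fx=7,fy=7,interpolation=2),cv2.resize(w[280:350,240:330,::-1],None,fx=4.4,fy=5,interpolation=2)]))"
```

```text
clock: 42.3
tcp_pos: [0.6591, -0.1306, 0.2643]
ee_rot: [[0.069, 0.998, -0.001], [0.996, -0.069, -0.05], [-0.049, 0.003, -0.999]]
ft_force: [0.2, 3.4, -0.1]
finger_gap: 0.108
42.3 F [ 0.2  3.4 -0.1] tool F [ 3.4 -0.  -0. ] M [0.03 1.07 0.02] q [-0.63  0.62  1.09  1.55 -0.51  1.3   0.45]
s now 39.50000000000001 err tool mm/rad [-0.14, -0.16, 5.96, 0.002, -0.001, -0.002]
```

View pics/c26.png

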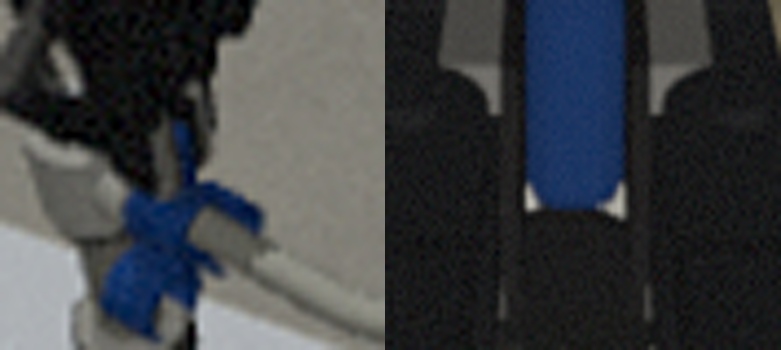

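```bash
python3 -m jog '-0.02 0 0 0 0 0; -0.04 0 0 0 0 0; -0.06 0 0 0 0 0; -0.08 0 0 0 0 0; -0.08 0 0 0 0 0; -0.08 0 0 0 0 0; -0.08 0 0 0 0 0; -0.08 0 0 0 0 0; -0.08 0 0 0 0 0; -0.08 0 0 0 0 0'
python3 path.py
```

```text
clock: 43.4
tcp_pos: [0.6591, -0.1314, 0.2643]
ee_rot: [[0.069, 0.998, -0.001], [0.996, -0.069, -0.049], [-0.049, 0.003, -0.999]]
ft_force: [-0.6, 4.9, 0.6]
finger_gap: 0.112
43.4 F [-0.6  4.9  0.6] tool F [ 4.8 -1.  -0.8] M [ 0.09  1.19 -0.02] q [-0.63  0.62  1.09  1.55 -0.51  1.3   0.45]
s now 39.00000000000001 err tool mm/rad [0.12, -0.18, 6.0, 0.003, -0.001, -0.002]
```

```bash
python3 -c "
from h import *
w=snap('wrist','w27.png')
a=cv2.imread('pics/w25.png');f=lambda x:cv2.resize(x[225:345,225:340],None,fx=3.4,fy=4.8,interpolation=2)
cv2.imwrite('pics/c27.png',np.hstack([f(a),f(w[:,:,::-1])]))"
```

```text
(no output)
```

View pics/c27.png

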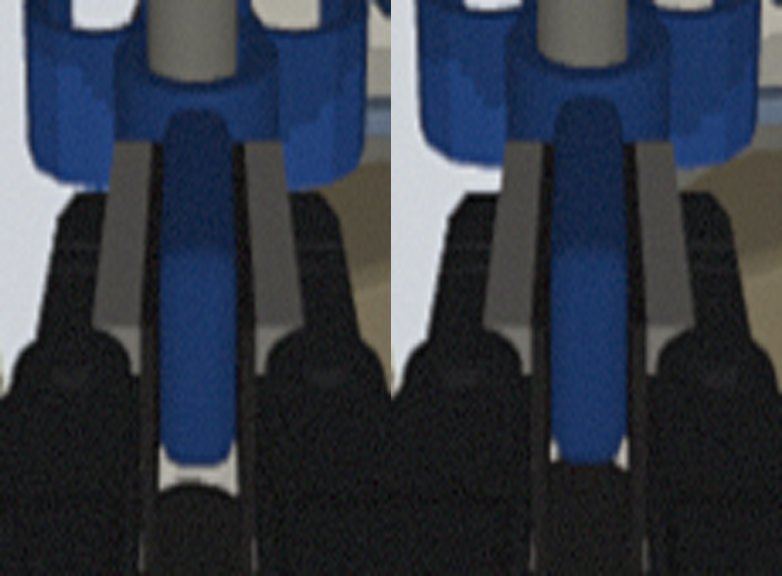

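```bash
python3 -m jog '0 0 0 0 0 0; 0 0 0 0 0 0; 0 0 0 0 0 0; 0 0 0 0 0 0; 0.05 0 0.1 0 0 0; 0.1 0 0.2 0 0 0; 0.2 0 0.3 0 0 0; 0.2 0 0.4 0 0 0; 0.2 0 0.4 0 0 0; 0.2 0 0.4 0 0 0' 0.4 20
python3 path.py; python3 -c "
from h import *
w=snap('wrist','w28.png')
cv2.imwrite('pics/c28.png',cv2.resize(w[200:380,190:380,::-1],None,fx=4,fy=3.3,interpolation=2))"
```

```text
clock: 44.45
tcp_pos: [0.6592, -0.1295, 0.2602]
ee_rot: [[0.069, 0.998, -0.001], [0.996, -0.069, -0.049], [-0.049, 0.003, -0.999]]
ft_force: [1.0, 0.1, -0.0]
finger_gap: 0.402
44.45 F [ 1.   0.1 -0. ] tool F [0.2 1.  0. ] M [0.05 0.   0.02] q [-0.63  0.62  1.09  1.55 -0.52  1.29  0.45]
s now 41.00000000000001 err tool mm/rad [0.08, -0.14, 1.94, 0.002, -0.001, -0.001]
```

View pics/c28.png

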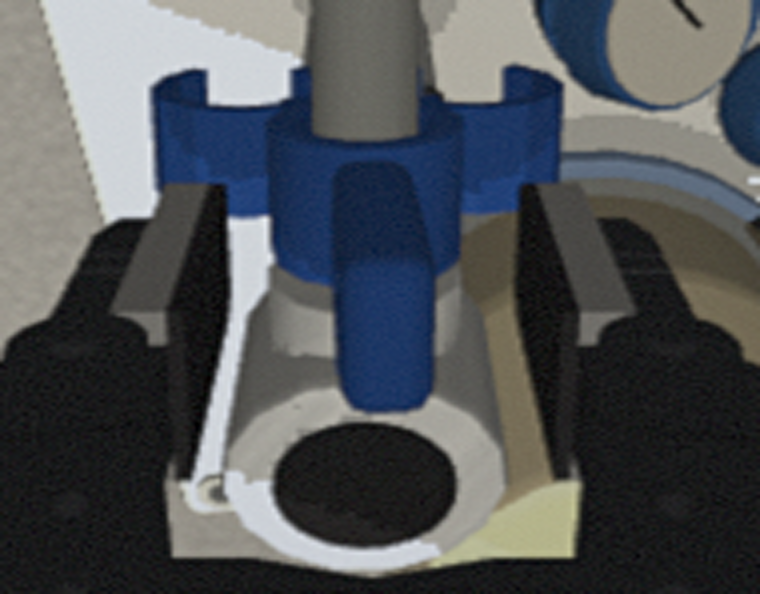

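```bash
python3 -m jog '0 0 0 0 0 0; 0 0 0 0 0 0; 0 0 0 0 0 0; 0 0 0 0 0 0; 0 0 0 0 0 0; 0 0 0 0 0 0; 0 0 -0.03 0 0 0; 0 0 -0.06 0 0 0; 0 0 -0.08 0 0 0; 0 0 -0.08 0 0 0' 0 100
python3 path.py
```

```text
clock: 45.5
tcp_pos: [0.6591, -0.1295, 0.2607]
ee_rot: [[0.069, 0.998, -0.001], [0.996, -0.069, -0.049], [-0.049, 0.002, -0.999]]
ft_force: [-1.0, -1.0, -0.8]
finger_gap: 0.094
45.5 F [-1.  -1.  -0.8] tool F [-1.1 -0.9  0.9] M [0.2  0.03 0.02] q [-0.63  0.62  1.09  1.55 -0.51  1.29  0.45]
s now 41.00000000000001 err tool mm/rad [0.12, -0.06, 2.43, 0.002, -0.001, -0.002]
```

```bash
python3 -m jog '-0.02 0 0 0 0 0; -0.04 0 0 0 0 0; -0.06 0 0 0 0 0; -0.08 0 0 0 0 0; -0.1 0 0 0 0 0; -0.12 0 0 0 0 0; -0.12 0 0 0 0 0; -0.12 0 0 0 0 0; -0.12 0 0 0 0 0; -0.12 0 0 0 0 0'
python3 path.py; python3 -c "
from h import *
snap('wrist','w29.png')"
```

```text
clock: 46.5
tcp_pos: [0.6591, -0.1301, 0.2606]
ee_rot: [[0.069, 0.998, -0.001], [0.996, -0.069, -0.049], [-0.049, 0.002, -0.999]]
ft_force: [-1.8, 2.8, 0.7]
finger_gap: 0.098
46.5 F [-1.8  2.8  0.7] tool F [ 2.7 -2.  -0.8] M [0.45 0.66 0.06] q [-0.63  0.62  1.09  1.55 -0.52  1.29  0.45]
s now 40.50000000000001 err tool mm/rad [0.2, -0.07, 2.33, 0.002, -0.001, -0.001]
```

```bash
python3 -m jog '-0.03 0 -0.02 0 0 0; -0.06 0.02 -0.03 0 0 0; -0.09 0.03 -0.03 0 0 0; -0.1 0.03 -0.03 0 0 0; -0.12 0.03 -0.03 0 0 0; -0.12 0.03 -0.03 0 0 0; -0.12 0.03 -0.03 0 0 0; -0.12 0.03 -0.03 0 0 0; -0.12 0.03 -0.03 0 0 0; -0.12 0.03 -0.03 0 0 0'
python3 path.py; python3 -c "
from h import *
w=snap('wrist','w30.png');a=cv2.imread('pics/w29.png');f=lambda x:cv2.resize(x[225:345,225:340],None,fx=3.4,fy=4.8,interpolation=2)
cv2.imwrite('pics/c30.png',np.hstack([f(a),f(w[:,:,::-1])]))"
```

```text
clock: 47.55
tcp_pos: [0.6592, -0.1303, 0.2607]
ee_rot: [[0.068, 0.998, -0.002], [0.997, -0.068, -0.047], [-0.047, 0.001, -0.999]]
ft_force: [-2.8, 4.5, 0.9]
finger_gap: 0.096
47.55 F [-2.8  4.5  0.9] tool F [ 4.3 -3.1 -1.1] M [0.67 1.14 0.07] q [-0.62  0.62  1.09  1.55 -0.52  1.3   0.45]
s now 40.00000000000001 err tool mm/rad [-0.11, -0.18, 2.44, 0.001, -0.003, -0.0]
```

View pics/c30.png

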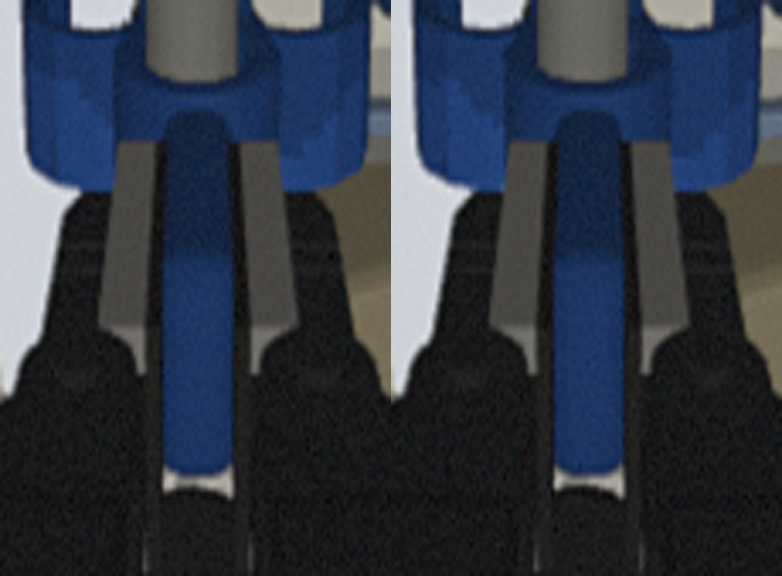

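```bash
python3 -m jog '0 -0.02 0 0 0 0; 0 -0.04 0 0 0 0; 0 -0.06 0 0 0 0; 0 -0.06 0 0 0 0; 0 -0.06 0 0 0 0; 0 -0.06 0 0 0 0; 0 -0.06 0 0 0 0; 0 -0.06 0 0 0 0; 0 -0.06 0 0 0 0; 0 -0.06 0 0 0 0'
python3 path.py
```

```text
clock: 48.6
tcp_pos: [0.6588, -0.1302, 0.2608]
ee_rot: [[0.068, 0.998, -0.002], [0.997, -0.068, -0.047], [-0.047, 0.002, -0.999]]
ft_force: [0.8, 2.4, -1.0]
finger_gap: 0.099
48.6 F [ 0.8  2.4 -1. ] tool F [2.5 0.7 0.9] M [-0.17  0.87  0.01] q [-0.63  0.62  1.09  1.55 -0.52  1.29  0.45]
s now 40.00000000000001 err tool mm/rad [-0.18, 0.2, 2.52, 0.002, -0.003, -0.0]
```

Still in light contact (2.5 N), no side load. Release and retreat straight up.

```bash
python3 -m jog '0 0 0 0 0 0; 0 0 0 0 0 0; 0 0 0 0 0 0; 0 0 0 0 0 0; 0 0 0 0 0 0; 0 0 0 0 0 0; 0 0 0 0 0 0; 0 0 0 0 0 0; 0 0 0 0 0 0; 0 0 0 0 0 0' 0.45 20
python3 -m jog '0 0 -0.5 0 0 0; 0 0 -1.5 0 0 0; 0 0 -3 0 0 0; 0 0 -4.5 0 0 0; 0 0 -6.5 0 0 0; 0 0 -8.5 0 0 0; 0 0 -10 0 0 0; -3 0 -10.5 0 0 0; -6 0 -10.5 0 0 0; -9.5 0 -10.5 0 0 0'
python3 -m jog '-1 0 1 0 0 0; -1 0 2 0 0 0; -1 0 3 0 0 0; -1 0 4.5 0 0 0; -1 0 5.5 0 0 0; -1 0 6 0 0 0; -1 0 6 0 0 0; -1 0 6 0 0 0; -1 0 6 0 0 0; -1 0 6 0 0 0'
python3 -c "
from h import *
c=manip.calibration('wrist');print(-c['R'].T@c['t'])
m=np.mean([snap('wrist',f'w31_{i}.png') for i in range(4)],0).astype(np.uint8)[:,:,::-1]
cv2.imwrite('pics/w31m.png',m)
cv2.imwrite('pics/c31.png',cv2.resize(m[20:110,230:330],None,fx=7,fy=6.5,interpolation=cv2.INTER_CUBIC))"
```

```text
clock: 49.6
tcp_pos: [0.6588, -0.1302, 0.2608]
ee_rot: [[0.068, 0.998, -0.002], [0.997, -0.068, -0.047], [-0.047, 0.002, -0.999]]
ft_force: [-0.6, -0.3, 0.4]
finger_gap: 0.446
clock: 50.6
tcp_pos: [0.6534, -0.2196, 0.3716]
ee_rot: [[0.065, 0.998, 0.0], [0.997, -0.065, -0.047], [-0.047, 0.003, -0.999]]
ft_force: [0.9, 0.2, -0.6]
finger_gap: 0.452
clock: 51.6
tcp_pos: [0.653, -0.2327, 0.313]
ee_rot: [[0.065, 0.998, 0.001], [0.997, -0.065, -0.048], [-0.047, 0.005, -0.999]]
ft_force: [0.8, 0.1, 0.2]
finger_gap: 0.446
[ 0.65680921 -0.15217583  0.45221481]
```

View pics/c31.png

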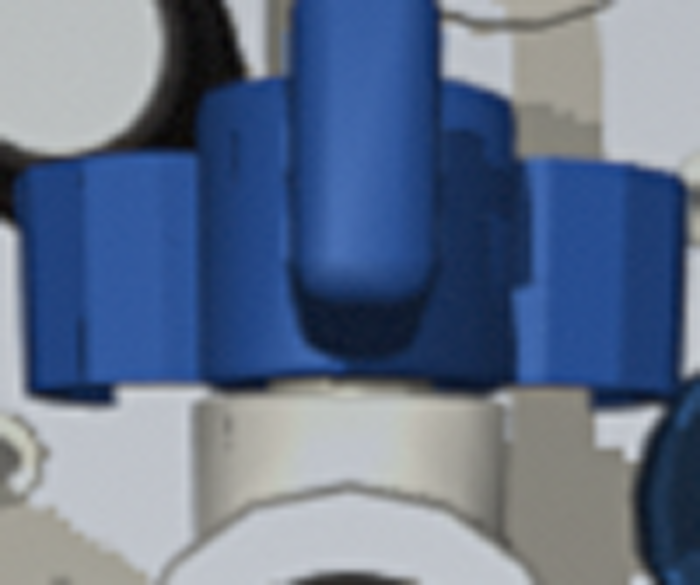

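```bash
python3 -c "
import cv2,numpy as np
for f,c0,r0 in [('w20m',277,70),('w31m',279,68)]:
    m=cv2.imread('pics/'+f+'.png'); 
    for c in (c0-16,c0-8,c0,c0+8,c0+14): print(f,c,[tuple(int(v) for v in m[r,c]) for r in range(r0+4,r0+14)])
"
```

```text
w20m 261 [(124, 65, 33), (124, 66, 32), (119, 64, 34), (101, 53, 26), (71, 37, 18), (52, 30, 20), (71, 62, 60), (120, 122, 122), (153, 159, 160), (155, 163, 164)]
w20m 269 [(160, 93, 56), (154, 88, 51), (137, 76, 41), (97, 58, 38), (89, 77, 71), (101, 107, 108), (121, 129, 130), (146, 155, 155), (172, 182, 182), (182, 191, 192)]
w20m 277 [(65, 37, 22), (98, 54, 30), (112, 59, 30), (90, 56, 39), (78, 69, 65), (106, 115, 115), (144, 154, 156), (166, 171, 170), (184, 189, 185), (194, 198, 193)]
w20m 285 [(70, 40, 23), (81, 45, 24), (80, 42, 22), (65, 41, 30), (66, 59, 55), (91, 96, 96), (126, 135, 135), (159, 164, 162), (183, 186, 183), (194, 197, 193)]
w20m 291 [(85, 45, 24), (84, 45, 25), (80, 44, 24), (67, 36, 17), (56, 34, 22), (56, 46, 40), (82, 81, 80), (127, 134, 135), (163, 172, 174), (174, 184, 186)]
w31m 263 [(122, 64, 31), (122, 65, 33), (122, 65, 33), (123, 66, 33), (120, 64, 31), (106, 55, 25), (71, 36, 17), (47, 29, 24), (85, 84, 84), (140, 146, 146)]
w31m 271 [(160, 93, 54), (159, 92, 54), (159, 92, 54), (157, 90, 53), (141, 79, 43), (95, 50, 29), (76, 76, 77), (115, 125, 126), (136, 144, 146), (170, 178, 179)]
w31m 279 [(50, 31, 22), (46, 26, 13), (52, 31, 17), (82, 46, 21), (104, 54, 25), (70, 39, 25), (73, 74, 72), (135, 146, 146), (179, 191, 188), (180, 184, 182)]
w31m 287 [(47, 25, 16), (54, 31, 16), (76, 42, 23), (90, 49, 25), (84, 44, 21), (62, 33, 16), (58, 56, 55), (94, 102, 102), (137, 145, 144), (175, 181, 178)]
w31m 293 [(84, 46, 25), (84, 46, 26), (85, 48, 26), (84, 45, 23), (81, 43, 24), (71, 38, 20), (50, 26, 13), (54, 32, 22), (85, 79, 77), (140, 145, 146)]
```

```bash
python3 -m jog '0 0 0.8 0 0 0; 0 0 1.6 0 0 0; 0 0 2.4 0 0 0; 0.2 0 3.2 0 0 0; 0.4 0 4 0 0 0; 0.5 0 4.5 0 0 0; 0.6 0 5 0 0 0; 0.6 0 5 0 0 0; 0.6 0 5 0 0 0; 0.6 0 5 0 0 0'
python3 -c "
from h import *
m=np.mean([snap('wrist',f'w32_{i}.png') for i in range(3)],0).astype(np.uint8)[:,:,::-1]
cv2.imwrite('pics/w32m.png',m)
cv2.imwrite('pics/c32.png',cv2.resize(m[40:140,225:335],None,fx=7,fy=6,interpolation=cv2.INTER_CUBIC))"
```

```text
clock: 52.8
tcp_pos: [0.6534, -0.2292, 0.2628]
ee_rot: [[0.065, 0.998, 0.002], [0.997, -0.065, -0.048], [-0.047, 0.005, -0.999]]
ft_force: [-1.2, -0.3, -1.0]
finger_gap: 0.45
```

View pics/c32.png

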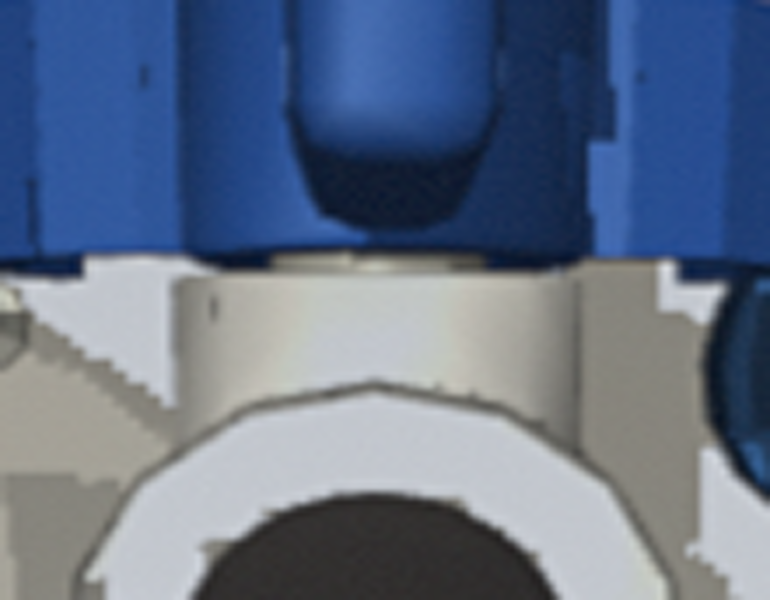

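Run:
```python
from path import *
off=np.array([0,.0003,-.002])
T,R=target(.067,off=off); R=toolR([.068,.9965,-.048])
up=T.copy(); up=T-R[:,2]*.085
print(T,deltas(up,R),deltas(T,R))
```

```text
[ 0.66002712 -0.10461686  0.2361539 ] [ 1.259e+01 -1.200e-01 -6.436e+00  5.000e-03 -1.000e-03  3.000e-03] [ 1.2584e+01 -1.6000e-01  2.0640e+00  5.0000e-03 -1.0000e-03  3.0000e-03]
```

```bash
python3 -m jog '0 0 -3 0 0 0; 0 0 -6.4 0 0 0; 2 0 -6.4 0.002 0 0.001; 5 -0.05 -6.4 0.005 -0.001 0.003; 8.5 -0.1 -6.4 0.005 -0.001 0.003; 11.5 -0.12 -6.4 0.005 -0.001 0.003; 12.6 -0.12 -6.4 0.005 -0.001 0.003; 12.6 -0.12 -6.4 0.005 -0.001 0.003; 12.6 -0.12 -6.4 0.005 -0.001 0.003; 12.6 -0.12 -6.4 0.005 -0.001 0.003' 0.25 20
python3 - <<'E'
from path import *
off=np.array([0,.0003,-.002])
T,R=target(.067,off=off); R=toolR([.068,.9965,-.048])
print(deltas(T,R)); w=snap('wrist','w33.png')
cv2.imwrite('pics/c33.png',cv2.resize(w[150:400,150:410,::-1],None,fx=3,fy=2.4))
E
```

```text
clock: 53.95
tcp_pos: [0.6595, -0.1038, 0.3212]
ee_rot: [[0.073, 0.997, -0.003], [0.996, -0.073, -0.05], [-0.05, 0.0, -0.999]]
ft_force: [0.3, 0.6, 0.1]
finger_gap: 0.253
[ 3.460e-01  5.600e-02  8.503e+00 -0.000e+00  2.000e-03 -5.000e-03]
```

View pics/c33.png

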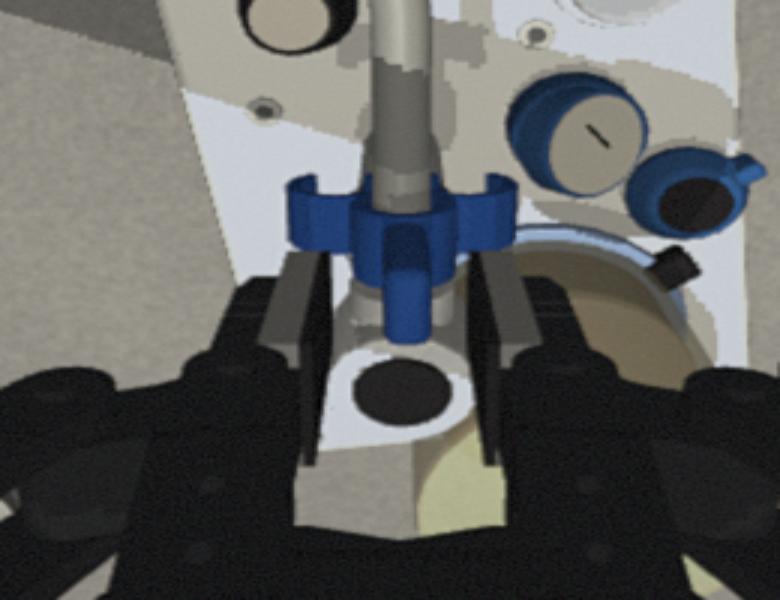

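```bash
python3 -m jog '0.35 0.06 1 0 0.002 -0.005; 0.35 0.06 2.3 0 0.002 -0.005; 0.35 0.06 3.6 0 0.002 -0.005; 0.35 0.06 4.9 0 0.002 -0.005; 0.35 0.06 6 0 0.002 -0.005; 0.35 0.06 7 0 0.002 -0.005; 0.35 0.06 7.8 0 0.002 -0.005; 0.35 0.06 8.3 0 0.002 -0.005; 0.35 0.06 8.5 0 0.002 -0.005; 0.35 0.06 8.5 0 0.002 -0.005'
python3 path.py; python3 -c "
from h import *
w=snap('wrist','w34.png')
cv2.imwrite('pics/c34.png',cv2.resize(w[180:380,180:390,::-1],None,fx=3.4,fy=3,interpolation=2))"
```

```text
clock: 55.0
tcp_pos: [0.6602, -0.1045, 0.2362]
ee_rot: [[0.068, 0.998, -0.003], [0.997, -0.068, -0.047], [-0.047, 0.0, -0.999]]
ft_force: [-0.4, -0.2, 0.4]
finger_gap: 0.249
55.0 F [-0.4 -0.2  0.4] tool F [-0.2 -0.4 -0.4] M [-0.02 -0.01 -0.04] q [-0.66  0.63  1.08  1.58 -0.53  1.26  0.43]
s now 67.00000000000003 err tool mm/rad [-0.09, 0.53, -20.78, 0.0, -0.003, -0.0]
```

View pics/c34.png

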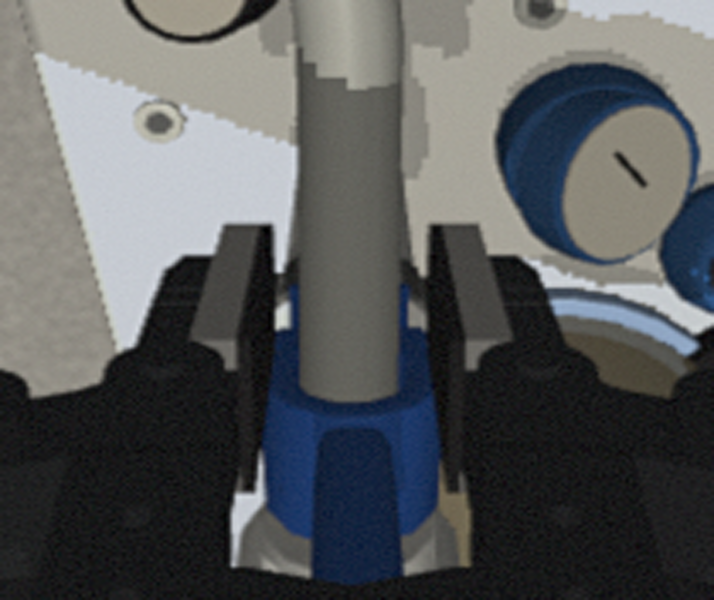

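```bash
python3 -m jog '0 0 0 0 0 0; -0.1 0 0 0 0 0; -0.2 0 0 0 0 0; -0.3 0 0 0 0 0; -0.36 0 0 0 0 0; -0.42 0 0 0 0 0; -0.46 0 0 0 0 0; -0.5 0 0 0 0 0; -0.5 0 0 0 0 0; -0.5 0 0 0 0 0' 0.22 20
python3 path.py
```

```text
clock: 56.05
tcp_pos: [0.6601, -0.1095, 0.2367]
ee_rot: [[0.068, 0.998, -0.003], [0.997, -0.068, -0.047], [-0.047, 0.001, -0.999]]
ft_force: [0.1, 0.5, -0.1]
finger_gap: 0.22
56.05 F [ 0.1  0.5 -0.1] tool F [0.5 0.  0.1] M [0.03 0.06 0.07] q [-0.65  0.63  1.08  1.58 -0.53  1.26  0.43]
s now 62.00000000000003 err tool mm/rad [-0.08, 0.36, -20.47, 0.001, -0.003, -0.0]
```

```bash
python3 -m jog '-0.03 0 0 0 0 0; -0.06 0 0 0 0 0; -0.09 0 0 0 0 0; -0.12 0 0 0 0 0; -0.15 0 0 0 0 0; -0.17 0 0 0 0 0; -0.18 0 0 0 0 0; -0.18 0 0 0 0 0; -0.18 0 0 0 0 0; -0.18 0 0 0 0 0'
python3 path.py
```

```text
clock: 57.05
tcp_pos: [0.6601, -0.1103, 0.2368]
ee_rot: [[0.067, 0.998, -0.003], [0.997, -0.067, -0.046], [-0.046, 0.001, -0.999]]
ft_force: [-0.6, 4.7, 2.9]
finger_gap: 0.217
57.05 F [-0.6  4.7  2.9] tool F [ 4.5 -0.9 -3.1] M [0.13 0.98 0.04] q [-0.65  0.63  1.08  1.58 -0.53  1.26  0.44]
s now 61.50000000000003 err tool mm/rad [0.22, 0.22, -20.42, 0.001, -0.004, 0.001]
```

```bash
python3 -m jog '0.2 0 0 0 0 0; 0.5 0 0 0 0 0; 0.8 0 0 0 0 0; 1 0 -0.5 0 0 0; 1 0 -2 0 0 0; 1 0 -4 0 0 0; 1 0 -6 0 0 0; 1 0 -8 0 0 0; 1 0 -9.5 0 0 0; 1 0 -10 0 0 0'
python3 -m jog '-3.5 0 0 0 0 0; -7.5 0 0 0 0 0; -11 0 0 0 0 0; -12.5 0 1 0 0 0; -12.5 0 2.5 0 0 0; -12.5 0 4 0 0 0; -12.5 0 5.5 0 0 0; -12.5 0 6.5 0 0 0; -12.5 0 6.5 0 0 0; -12.5 0 6.5 0 0 0'
python3 -c "
from h import *
c=manip.calibration('wrist');print(-c['R'].T@c['t'])
m=np.mean([snap('wrist',f'w35_{i}.png') for i in range(3)],0).astype(np.uint8)[:,:,::-1]
cv2.imwrite('pics/w35m.png',m);a=snap('scene','s35.png')
cv2.imwrite('pics/c35.png',cv2.resize(m[20:150,215:345],None,fx=6,fy=4.6,interpolation=cv2.INTER_CUBIC))"
```

```text
clock: 58.05
tcp_pos: [0.662, -0.0965, 0.3394]
ee_rot: [[0.067, 0.998, 0.002], [0.997, -0.067, -0.047], [-0.047, 0.005, -0.999]]
ft_force: [0.8, -0.2, -0.1]
finger_gap: 0.22
clock: 59.05
tcp_pos: [0.6541, -0.2232, 0.28]
ee_rot: [[0.066, 0.998, 0.001], [0.997, -0.066, -0.047], [-0.047, 0.004, -0.999]]
ft_force: [-0.2, -0.5, -1.0]
finger_gap: 0.218
[ 0.65796898 -0.14271515  0.419285  ]
```

View pics/c35.png

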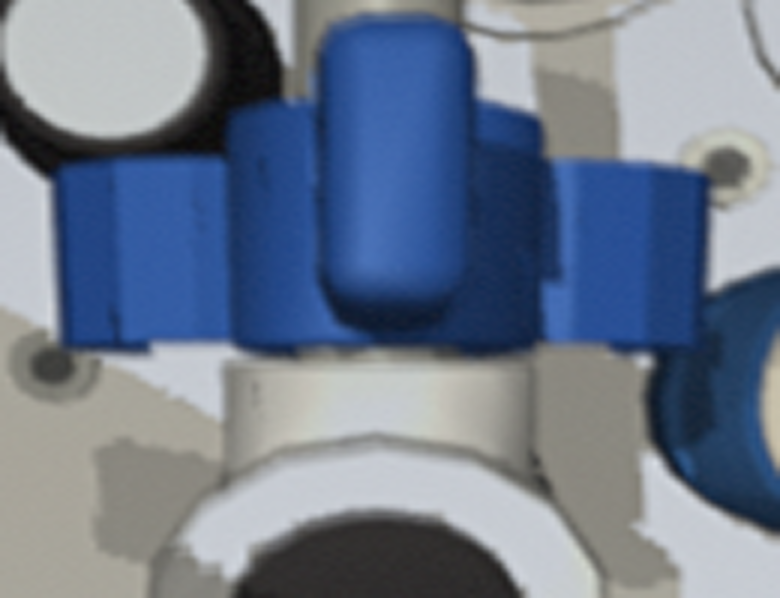

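```bash
python3 -m jog '0 0 -1 0 0 0; 0 0 -3 0 0 0; 0 0 -5 0 0 0; 0 0 -7 0 0 0; -1 0 -9 0 0 0; -2 0 -10 0 0 0; -3 0 -10 0 0 0; -3 0 -10 0 0 0; -3 0 -10 0 0 0; -3 0 -10 0 0 0'
python3 -c "
from h import *
b=snap('scene','s36.png');a=cv2.imread('pics/scene2.png');f=lambda x:cv2.resize(x[140:240,170:300],None,fx=3,fy=3,interpolation=2)
cv2.imwrite('pics/c36.png',np.hstack([f(a),f(b[:,:,::-1])]))
d=cv2.absdiff(a,np.ascontiguousarray(b[:,:,::-1])).max(2)[165:215,240:285]; print(d.mean(),d.max())
s=manip.observe();print(s['ft_force'],s['clock'])"
```

```text
clock: 60.25
tcp_pos: [0.6517, -0.2487, 0.3812]
ee_rot: [[0.067, 0.998, 0.002], [0.997, -0.067, -0.046], [-0.046, 0.005, -0.999]]
ft_force: [-0.2, 0.9, -1.2]
finger_gap: 0.217
16.01688888888889 127
[-0.01870898  0.29512397 -0.5872293 ] 60.3
```

View pics/c36.png

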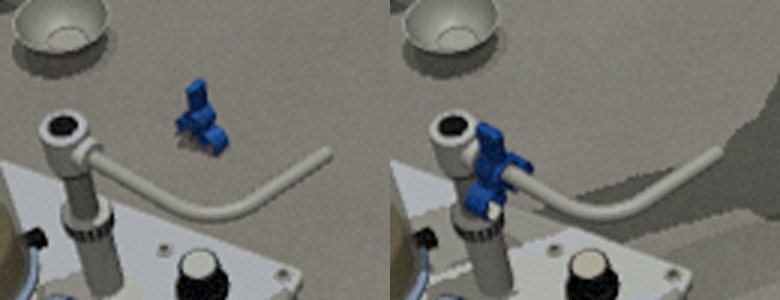

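View pics/s36.png

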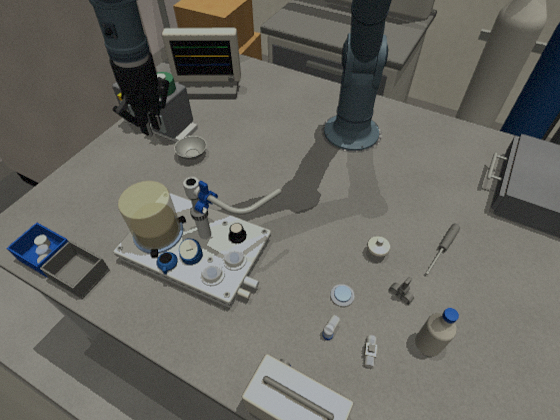

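```bash
python3 -c "
from workcell import manip
print(manip.hand_in())"
```

```text
the job is handed in; nothing more can be done
None
```

The blue hanger is on the bent arm, hanging by itself with its clips down and pushed up to the shoulder, but I could not confirm from the pictures that it sits fully flush. I handed the job in at about 60 s of the 72 s allowed.

- **Threading:** I gripped the hanger by its fin, put the sleeve over the rounded end and turned it with the rod round the bend. The readings I took there stayed around 1 N apart from the weight.
- **Seating:** The first release left a gap of about 1.3 mm, because pushing at the fin tilted the hanger in the grip. I regripped harder and pushed again. Then I pushed the sleeve's outer end with the fingertips either side of the rod. Each push stopped firmly, and no reading passed about 6 N (forces are read only at the end of each move).
- **Last checks:** The gripper was clear and the hanger was hanging at the post. The free end of the arm was within about a pixel or two of its starting place in the scene picture, and nothing else looked moved.
- **What disagreed:** The last close-up still showed a strip of up to about 1 mm between sleeve and collar. It looked the same after the fingertip push. I took the sleeve to be against the shoulder, with rounded edges explaining the strip, but a real gap of up to about 1 mm is possible.

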